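# Load the hanging scale with slotted check weights

### The arm

A 6-joint arm with a two-finger parallel gripper is mounted at the origin on the work surface. World frame = base frame: x ahead of the robot, y to its left, z up, the work surface at z = 0. Lengths are in m, angles in rad, forces in N, time in s.
With the tool pointing down it reaches from about 0.325 to 0.875 m from the base axis. Payload 4.4 kg.
Tool frame: the origin (TCP) lies midway between the tips of the shut fingers; the grasp point (between the pads) lies 19 mm behind it; z points along the fingers, x is the direction in which the jaws open and shut, and the axes are right-handed (so a half turn about z gives the same grasp; the last joint's range is limited). The gripper opens to 85 mm and grips with 20 to 120 N. Pads are 22 mm wide; open, the fingers measure 114 mm over their backs; the gripper's body (76 mm by 85 mm) begins 54 mm behind the grasp point. The pads swing forward as they close: fully open they stand 13 mm farther back than shut.
Start: joints at [1.032, 0.207, 1.542, -0, 1.393, -0.15], TCP at [0.217, 0.532, 0.231] pointing down, gripper open.
Joint ranges: [-2.73, 2.73], [-0.86, 2.22], [0.23, 2.46], [-1.11, 4.25], [0.08, 2.63], [-2.82, 2.82]. Speed limits (rad/s): [2.79, 2.79, 3.14, 3.14, 3.14, 3.14].

### API

Orientations are given as [roll, pitch, yaw] about the fixed x, y, z axes, in that order (R = Rz(yaw) Ry(pitch) Rx(roll)).
In Python, from station import arm, eyes, job gives the robot as it stands.
- The arm moves only by the tool send_rows, never from a script. Its argument "commands" is a list of rows, each an object with "grip": the opening, from 0 (shut) to 1 (fully open); "delta_pos": the shift along the tool's x, y, z in units of 50 mm (1.0 is 50 mm), a list of three; "roll": the turn about the tool's z in rad. In form: [{"grip": grip, "delta_pos": [x, y, z], "roll": roll}, ...]. A call has 1 to 20 rows; each row is the pose to reach, as a shift and turn from the pose measured when the call began, along the tool's axes at that moment; what a row does not reach only later rows make up. A row lasts 1/10 s, in which the tool goes at most 50 mm and 8.59 degrees, less where a joint would pass 70% of its speed; a pose out of reach is approached as far as the arm can. A call with a gripper value outside its range is refused whole. The fingers move at their own pace and stop on an object; the grip force is fixed at half the most. Time passes only in rows, so rows that repeat a pose let the fingers close. It gives the time, the measured TCP pose, the force and the opening at its end, in the units of the state.
- arm.sense(): the state, without advancing time (a new reading comes with each control period).
- eyes.camera(name): name is "scene" or "top"; returns a dict with "color" (480x640x3 uint8, blue, green, red), "z_map" (480x640 float32, m along the optical axis (not along the pixel's ray), 0 where there is no reading), "mtx" (3x3 intrinsics, pixels), "world_from_camera" (4x4, takes a point from camera to world coordinates). Camera axes: x right, y down, z forward; pixel columns grow to the right and rows downward; lengths in m; the calibration is good to about 2 mm. A picture is of the moment at which its call begins.
- job.sign_off(): hands the job in, once; it reports no verdict.
Trained networks look in a picture, given as the dict that the camera call returned (one of the last four; its "shot" number tells which), for a name from the list of things; names that differ only in an ending like _2 or _b are one class to them, and where a whole thing is asked for, a point or a joint stands for the part that bears it (a point fixed in the world has none). Each returns a list of dicts, best first, with "conf" (0 to 1); they miss things now and then, are a little off and sometimes report something else, mostly with a low value. They report only what shows in the picture. A call takes as long as a camera call. They do not tell look-alikes from the thing itself.
- eyes.cut_out(picture, target): "mask" (480x640 bool, what is visible of it) and "extent" ([centre column, centre row, width, height] in pixels, round what is visible of it).
- eyes.spot_point(picture, target): "uv" ([column, row] in pixels: a listed point, or the origin of a listed thing).
The state is a dict: "time_s": time; "joint_pos": joint angles; "joint_vel": joint speeds; "effort": joint torques, N m; "tool_pos": TCP position; "ee_rot": TCP orientation; "contact_force": force on the tool from outside, world axes, zero at the start; "moment": the same for the moment, N m; "opening": opening from 0.0 (shut) to 1.0 (fully open).
Only numpy, scipy, OpenCV 4.12 (cv2) and the standard library are available. Lean on these libraries where they do the work, as an engineer would, in place of code of your own. Each camera call takes 0.05 s, during which the arm holds its last target.

### The job

Before today's parcels are weighed, load the hanging scale with its two check weights: slide the larger slotted disc onto the weight hanger first, fully home on the rod, then the smaller one on top of it with its slot facing the opposite way so that neither can slide off. Set each disc down gently instead of dropping it, do not knock the scale with the gripper, and leave the tape roll, the jar and the spanner alone.

Things in the scene. Friction and masses are not known exactly. Their poses are not given: they have to be found in the camera images.
- stand: Fixed scale stand; place and yaw vary. Origin: on the table, directly below the hanger rod. Its +x points to the post (radius 10 mm, 130 mm from the rod, 274 mm tall) whose arm reaches back over the hanger and carries the scale's housing. The dial is on the -x side; the -x, +y and -y sides are open. Foot plate 12 mm high, x = -100 to 160 mm, y = -85 to 85 mm.
- housing_under (a point): Centre of the underside of the scale's round grey housing, 170 mm above the table, straight over the hanger plate. The housing (radius 38 mm, 68 mm tall) overhangs the plate, so a gripper cannot come down vertically beside the rod; the arm above it is 26 mm wide, 243 to 261 mm up.
- hanger: Weight hanger under the housing: vertical rod, radius 4 mm, rising from the centre of a round plate (radius 28 mm, 6 mm thick) into the housing. Origin: centre of the plate's top face, 95 mm above the table when empty, 75 mm below the housing; z up. It cannot swing; under load it springs straight down, about 1.2 mm per newton (25 mm at most).
- disc_large: Larger slotted steel disc, loose, flat on the table: radius 40 mm, 10 mm thick, about 0.34 kg (varies). Origin: centre of underside; +x points to the slot's open mouth, z up. Slot 13 mm wide, from the rim to its closed end at x = -5 mm. Opposite, a neck 13 mm wide carries an upright grip tab: 10 mm thick in y, x = -62 to -46 mm, rising 30 mm above the disc's top.
- disc_large_mouth (a point): Point in the slot of the larger disc near its mouth: 30 mm from the disc's centre along its +x, at half its thickness.
- disc_large_tab (a point): Place to grip the larger disc: middle of its tab's thickness, x = -54 mm, 28 mm above the disc's underside.
- disc_small: Smaller slotted steel disc, loose, flat on the table: radius 30 mm, 8 mm thick, about 0.18 kg (varies). Origin: centre of underside; +x points to the slot's open mouth, z up. Slot 13 mm wide, from the rim to its closed end at x = -5 mm. Opposite, a neck 13 mm wide carries an upright grip tab: 10 mm thick in y, x = -62 to -46 mm, rising 30 mm above the disc's top.
- disc_small_mouth (a point): Point in the slot of the smaller disc near its mouth: 30 mm from the disc's centre along its +x, at half its thickness.
- disc_small_tab (a point): Place to grip the smaller disc: middle of its tab's thickness, x = -54 mm, 26 mm above the disc's underside.
- tape_roll: Bystander: roll of brown tape lying flat, radius 50 mm, 48 mm high. Origin: centre of its underside.
- bulb_jar: Bystander: white jar of bulbs, radius 32 mm, 85 mm high. Origin: centre of its underside.
- spanner: Bystander: spanner lying flat, 170 mm long along its x. Origin: under its middle.
Not all that is in view belongs to the job. What is shaped like the disc_large but blue or pink is not meant.

How it is judged:
By the outcome, as a careful person would: the job done as asked, in the order asked, and still so for the second after the job is handed in, with the robot touching nothing.
It also fails if it takes over 72 s, if anything falls off the work surface, if the arm or the gripper's body presses on something with over 40 N, if the wrist force passes 120 N, or if a joint passes its speed limit or range.

## Working session

There is one attempt and no reset: what is moved stays moved. The work goes in short steps, Python scripts to look and compute and a tool call to move; the robot and the scene stay as the last step left them, time stands still between calls to the robot, and variables do not carry over. Pictures are saved under pics/ and viewed, and the job is handed in when it is done.

Besides the shell and the picture viewer there is one more tool, called after "Emit:" in YAML: its name, and indented under it one key for each argument. send_rows: Moves the arm, as the interface text tells. Its arguments: {"type":"object","properties":{"commands":{"type":"array","items":{"type":"object","properties":{"grip":{"type":"number"},"delta_pos":{"type":"array","items":{"type":"number"}},"roll":{"type":"number"}}}}},"required":["commands"]}

```bash
mkdir -p pics; ls; python3 - <<'E'
from station import arm, eyes, job
import cv2
s=arm.sense(); print({k:(v if not hasattr(v,'round') else v) for k,v in s.items()})
for n in ("scene","top"):
    p=eyes.camera(n); cv2.imwrite(f"pics/{n}0.png",p["color"])
    print(n,p["mtx"],p["world_from_camera"])
    for t in ("disc_large","disc_small","hanger","stand"):
        print(t,[(round(r["conf"],2),[round(float(x)) for x in r["uv"]]) for r in eyes.spot_point(p,t)])
E
```

```text
pics
{'time_s': 0.0, 'joint_pos': array([ 1.03249458e+00,  2.07435935e-01,  1.54297105e+00,  5.66150918e-06,
        1.39349474e+00, -1.50492121e-01]), 'joint_vel': array([-0.00034299, -0.00022438, -0.0006952 , -0.00037575,  0.00064829,
       -0.00018872]), 'effort': array([ 1.42369013e-04, -3.83019769e+01, -2.91600698e+01, -3.05765552e-04,
        1.05810011e-02, -3.28964951e-06]), 'tool_pos': array([0.21705225, 0.53163637, 0.23010861]), 'ee_rot': array([-3.14124096e+00,  2.28213671e-03,  1.18298610e+00]), 'contact_force': array([-0.88461294,  0.34790835, -0.07970308]), 'moment': array([ 0.00069439, -0.01426206, -0.00806969]), 'opening': 1.002371853066841}
scene [[564.99205893   0.         325.63789358]
 [  0.         564.99205893 242.58084359]
 [  0.           0.           1.        ]] [[-0.10374232  0.80305612 -0.58680355  1.2858215 ]
 [ 0.99459842  0.08577447 -0.05845267  0.118261  ]
 [ 0.00339199 -0.5896979  -0.80761679  1.1713894 ]
 [ 0.          0.          0.          1.        ]]
disc_large [(0.9, [399, 218]), (0.89, [468, 245]), (0.84, [438, 277])]
disc_small [(0.75, [190, 260]), (0.42, [161, 319])]
hanger [(0.6, [295, 276])]
stand [(0.72, [302, 297])]
top [[518.12916301   0.         320.40671135]
 [  0.         518.12916301 232.68459017]
 [  0.           0.           1.        ]] [[-0.00525116 -0.98974599  0.14274205  0.38771457]
 [-0.99977027  0.00222991 -0.02131749  0.04602994]
 [ 0.0207806  -0.1428212  -0.98953033  1.11493845]
 [ 0.          0.          0.          1.        ]]
disc_large [(0.83, [183, 249]), (0.73, [229, 336]), (0.66, [144, 300])]
disc_small [(0.81, [470, 245])]
hanger []
stand [(0.71, [335, 204])]
```

View pics/scene0.png

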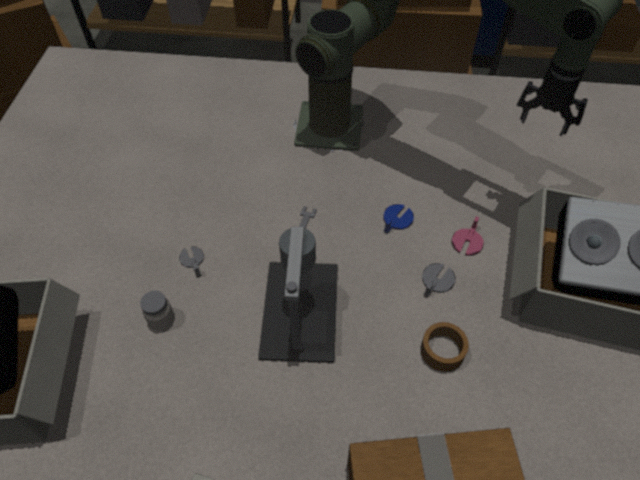

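View pics/top0.png

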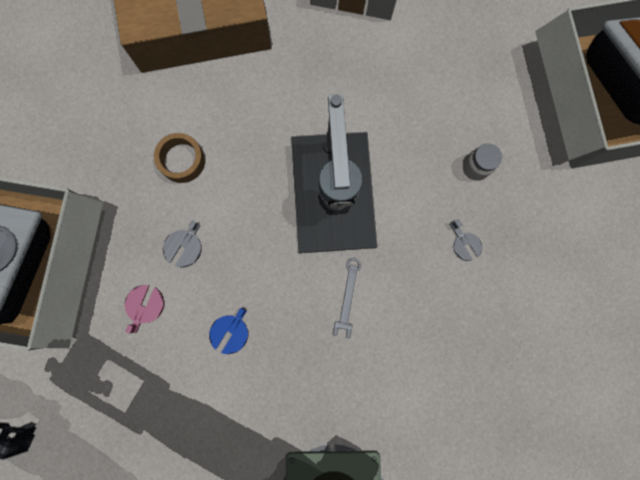

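Grey disc at top (183,249) is the steel look; the pink one at (144,305) and the blue one at (229,336) are excluded by colour. The small disc is at (470,245). I'll confirm with crops and measure the poses.

```bash
cat > h.py <<'E'
import numpy as np, cv2
def cloud(p):
    z=p["z_map"]; K=p["mtx"]; v,u=np.mgrid[0:480,0:640]
    c=np.stack([(u-K[0,2])/K[0,0]*z,(v-K[1,2])/K[1,1]*z,z,np.ones_like(z)],-1)
    w=c@p["world_from_camera"].T; w=w[...,:3]; w[z<=0]=np.nan
    return w
def ray(p,uv,h):
    K=p["mtx"];T=p["world_from_camera"]
    d=T[:3,:3]@np.array([(uv[0]-K[0,2])/K[0,0],(uv[1]-K[1,2])/K[1,1],1.]); o=T[:3,3]
    return o+d*(h-o[2])/d[2]
def pix(p,w):
    T=np.linalg.inv(p["world_from_camera"]); c=T[:3,:3]@np.asarray(w)+T[:3,3]; q=p["mtx"]@c; return q[:2]/q[2]
E
python3 - <<'E'
from station import eyes
from h import *
from scipy.optimize import least_squares
np.set_printoptions(precision=4,suppress=True)
for n,sel in (("top",{"disc_large":(183,249),"disc_small":(470,245)}),("scene",{"disc_large":(438,277),"disc_small":(190,260)})):
    p=eyes.camera(n); W=cloud(p)
    crops=[]
    for t,c in sel.items():
        th=.010 if t=="disc_large" else .008
        crops.append(cv2.resize(p["color"][c[1]-35:c[1]+35,c[0]-35:c[0]+35],(380,380),interpolation=cv2.INTER_CUBIC))
        for q in (t,t+"_mouth",t+"_tab"):
            for r in eyes.spot_point(p,q):
                if np.hypot(*(np.array(r["uv"])-c))<30:
                    h=0 if q==t else th/2 if "mouth" in q else .018+th
                    print(n,q,round(r["conf"],2),np.array(r["uv"]),ray(p,r["uv"],h)[:2])
        for r in eyes.cut_out(p,t):
            if np.hypot(*(np.array(r["extent"][:2])-c))<15:
                P=W[r["mask"]]; P=P[np.isfinite(P[:,0])]
                D=P[abs(P[:,2]-th)<.006]; T=P[P[:,2]>th+.012]
                print("  mask",r["mask"].sum(),"zmed",np.median(P[:,2]),"disc mean",D.mean(0),len(D),"tab",T.mean(0),len(T), T[:,2].max())
    for t,h in (("stand",0.),("hanger",.095),("housing_under",.17),("bulb_jar",0),("tape_roll",0),("spanner",0)):
        for r in eyes.spot_point(p,t): print(n,t,round(r["conf"],2),np.array(r["uv"]),ray(p,r["uv"],h)[:2])
    cv2.imwrite(f"pics/crop_{n}.png",np.hstack(crops))
    # arm height points
    for lo,hi in ((.225,.243),(.25,.28),(.008,.016)):
        m=(W[...,2]>lo)&(W[...,2]<hi)&(W[...,0]>.45)&(W[...,0]<.85)&(abs(W[...,1])<.14)
        if m.sum()>10: print(n,lo,m.sum(),np.median(W[m],0),cv2.minAreaRect(W[m][:,:2].astype(np.float32)))
E
```

```text
top disc_large 0.8 [181.  245.5] [0.5213 0.3226]
top disc_large_mouth 0.59 [172.4 260.8] [0.4879 0.3386]
top disc_large_tab 0.71 [193.6 227.4] [0.5564 0.2905]
  mask 1186 zmed 0.010348758792485202 disc mean [0.5177 0.3168 0.0103] 1043 tab [0.5608 0.291  0.0379] 52 0.044478734512021
top disc_small 0.93 [467.9 244.6] [ 0.5216 -0.2995]
top disc_small_mouth 0.95 [475.  259.7] [ 0.4881 -0.3122]
top disc_small_tab 0.64 [459.6 222.8] [ 0.5655 -0.2757]
  mask 640 zmed 0.007826411002009426 disc mean [ 0.5228 -0.2922  0.0077] 557 tab [ 0.5629 -0.2675  0.0342] 49 0.0412653260085436
top stand 0.59 [334.8 204.8] [ 0.6103 -0.0099]
top stand 0.41 [349.5 296.6] [ 0.4103 -0.0395]
top hanger 0.42 [336.1 196.8] [ 0.6077 -0.0079]
top housing_under 0.57 [336.8 184.1] [ 0.6157 -0.0055]
top bulb_jar 0.88 [475.1 164.5] [ 0.7015 -0.324 ]
top spanner 0.44 [334.7 207.9] [ 0.6033 -0.0096]
top spanner 0.32 [467.9 247.4] [ 0.5154 -0.2992]
top 0.225 1031 [ 0.6006 -0.0055  0.238 ] ((0.6061274409294128, -0.008449539542198181), (0.07350513339042664, 0.07507046312093735), 1.8855326175689697)
top 0.25 1450 [ 0.6692 -0.
[... 788 characters left out ...]
e hanger 0.63 [297.4 277.8] [ 0.6083 -0.0128]
scene housing_under 0.63 [298.  257.8] [ 0.6049 -0.0091]
scene bulb_jar 0.83 [160.9 319.3] [ 0.6959 -0.3257]
scene tape_roll 0.59 [438.  353.5] [0.7148 0.3165]
scene spanner 0.43 [299.2 229.5] [ 0.4    -0.0395]
scene 0.225 545 [0.614  0.0054 0.2366] ((0.66254723072052, -0.0020575113594532013), (0.17792139947414398, 0.07404285669326782), 6.717689037322998)
scene 0.25 973 [ 0.68   -0.0038  0.2603] ((0.6720900535583496, -0.004921663552522659), (0.16587960720062256, 0.0264239851385355), 3.8014349937438965)
scene 0.008 5140 [0.6634 0.0104 0.0114] ((0.6441120505332947, 0.015371270477771759), (0.23395994305610657, 0.2804288864135742), 88.54627990722656)
```

View pics/crop_top.png

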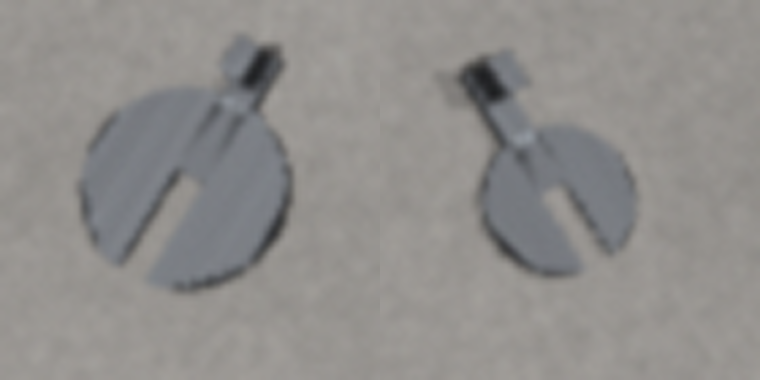

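View pics/crop_scene.png

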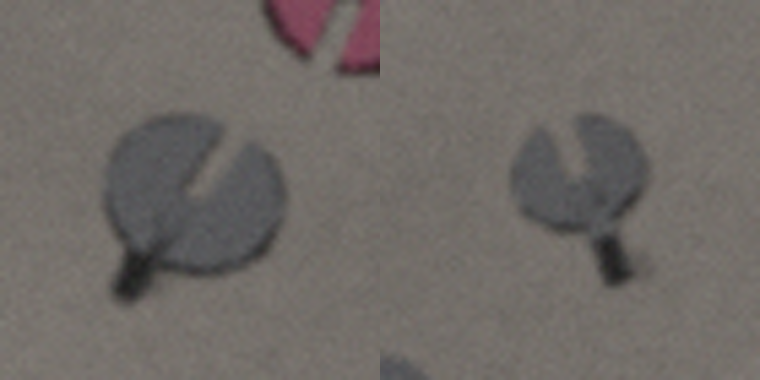

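```bash
cat >> h.py <<'E'
from scipy.optimize import minimize
def fitdisc(P,R,th,c0,yaw0,rows=None):
    # P cloud points; model occupancy fit on 1 mm grid of nearby top points
    c0=np.array(c0)
    N=P[np.hypot(*(P[:,:2]-c0).T)<.075]
    lab=(N[:,2]>th*.55)
    def cost(a):
        c,s=np.cos(a[2]),np.sin(a[2]); d=N[:,:2]-a[:2]; x=d@[c,s]; y=d@[-s,c]
        dd=np.hypot(x,y)-R
        sl=np.maximum(-5e-3-x,np.abs(y)-6.5e-3)   # <0 in slot
        dd=np.maximum(dd,-sl)
        nk=np.maximum(np.maximum(-.062-x,x+.02),np.abs(y)-6.5e-3)
        dd=np.minimum(dd,nk)
        o=1/(1+np.exp(dd/.0015)); return np.mean((o-lab)**2)
    best=None
    for dx in (-.006,0,.006):
        for dy in (-.006,0,.006):
            r=minimize(cost,[c0[0]+dx,c0[1]+dy,yaw0],method="Nelder-Mead",options=dict(initial_simplex=[[c0[0]+dx,c0[1]+dy,yaw0],[c0[0]+dx+.004,c0[1]+dy,yaw0],[c0[0]+dx,c0[1]+dy+.004,yaw0],[c0[0]+dx,c0[1]+dy,yaw0+.15]],xatol=1e-5,fatol=1e-8))
            if best is None or r.fun<best.fun: best=r
    return best.x,best.fun
def fitcircle(Q,R):
    f=lambda c: np.mean(np.maximum(np.hypot(*(Q-c).T)-R,0))+.3*0
    # edge-based: convex hull points to circle
    from scipy.optimize import least_squares
    h=cv2.convexHull(Q.astype(np.float32))[:,0]
    r=least_squares(lambda c: np.hypot(*(h-c).T)-R,Q.mean(0),loss="soft_l1",f_scale=.001); return r.x,np.sqrt(np.mean(r.fun**2))
E
python3 - <<'E'
from station import eyes,arm
from h import *
np.set_printoptions(precision=4,suppress=True)
for n in ("top","scene"):
    p=eyes.camera(n); W=cloud(p); P=W.reshape(-1,3); P=P[np.isfinite(P[:,0])]
    print(n,"L",fitdisc(P,.04,.01,(.517,.317),np.arctan2(.04,-.07)),"S",fitdisc(P,.03,.008,(.521,-.295),np.arctan2(-.04,-.07)))
    m=(P[:,2]>.230)&(P[:,2]<.2415)&(np.hypot(P[:,0]-.607,P[:,1]+.008)<.055); print(" housing",fitcircle(P[m][:,:2],.038),m.sum())
    m=(P[:,2]>.15)&(P[:,2]<.232)&(np.hypot(P[:,0]-.607,P[:,1]+.008)<.05); print(" side",m.sum(),P[m].min(0),P[m].max(0))
    m=(P[:,2]>.262)&(np.hypot(P[:,0]-.607-.13,P[:,1])<.04); print(" post",P[m].mean(0) if m.sum() else None)
    # gripper
    s=arm.sense(); yaw=s["ee_rot"][2]; Rz=np.array([np.cos(yaw),np.sin(yaw)])
    d=P-s["tool_pos"]; tx=d[:,:2]@[Rz[0],Rz[1]]; ty=d[:,:2]@[Rz[1],-Rz[0]]
    for lo in np.arange(-.03,.2,.02):
        m=(d[:,2]>lo)&(d[:,2]<lo+.02)&(np.hypot(tx,ty)<.15)
        if m.sum()>5: print("  h",round(lo,2),m.sum(),"tx",np.percentile(tx[m],[1,99]),"ty",np.percentile(ty[m],[1,99]))
E
```

```text
top L (array([0.5152, 0.3196, 2.607 ]), np.float64(0.025096018597241844)) S (array([ 0.5178, -0.2974, -2.5951]), np.float64(0.03142371710882306))
 housing (array([ 0.6086, -0.0084]), np.float64(0.0006414129217275172)) 984
 side 271 [ 0.568  -0.0437  0.1773] [0.6126 0.03   0.2319]
 post [ 0.7311 -0.0002  0.269 ]
  h 0.01 41 tx [-0.0567 -0.0431] ty [0.0007 0.0122]
  h 0.03 65 tx [-0.0573 -0.0429] ty [0.0032 0.0124]
  h 0.05 169 tx [-0.0753 -0.0383] ty [-0.0094  0.0143]
  h 0.07 328 tx [-0.0742 -0.0282] ty [-0.0112  0.0181]
  h 0.09 202 tx [-0.0724 -0.0487] ty [-0.0116  0.0136]
  h 0.11 183 tx [-0.0694 -0.0553] ty [-0.0103  0.0141]
scene L (array([0.5129, 0.3184, 2.6218]), np.float64(0.03860437104868178)) S (array([ 0.5159, -0.2983, -2.6099]), np.float64(0.04970380248394305))
 housing (array([ 0.6089, -0.0087]), np.float64(0.000670080753209768)) 489
 side 360 [ 0.5892 -0.0455  0.1694] [0.6464 0.0288 0.2317]
 post [ 0.7361 -0.0001  0.2698]
  h 0.01 59 tx [-0.0573  0.0535] ty [-0.0093  0.0139]
  h 0.03 80 tx [-0.0578  0.054 ] ty [-0.0019  0.0136]
  h 0.05 232 tx [-0.074   0.0709] ty [-0.0126  0.015 ]
  h 0.07 364 tx [-0.0742  0.0698] ty [-0.015   0.0188]
  h 0.09 431 tx [-0.0704  0.0675] ty [-0.0002  0.0216]
  h 0.11 273 tx [-0.0697  0.0652] ty [-0.011   0.0331]
  h 0.13 267 tx [-0.038   0.0343] ty [0.0051 0.04  ]
  h 0.15 289 tx [-0.0385  0.0345] ty [-0.0053  0.0392]
  h 0.17 292 tx [-0.0379  0.0325] ty [-0.0055  0.0388]
  h 0.19 336 tx [-0.0381  0.034 ] ty [-0.0004  0.0393]
```

```bash
cat > go.py <<'E'
import sys,numpy as np
from scipy.spatial.transform import Rotation as R
from station import arm
def go(x,y,z,yaw):
    s=arm.sense(); Rm=R.from_euler("xyz",s["ee_rot"]).as_matrix(); d=Rm.T@(np.array([x,y,z])-s["tool_pos"])
    r=-(yaw-s["ee_rot"][2]); 
    print("delta_pos",(d/.05).round(3),"roll",round(r,3),"or",round(r+2*np.pi,3),round(r-2*np.pi,3),"| pose",s["tool_pos"].round(4),s["ee_rot"].round(4),"j6",s["joint_pos"][5].round(2),"F",s["contact_force"].round(2),"op",round(s["opening"],3))
if __name__=="__main__": go(*[float(eval(a)) for a in sys.argv[1:]])
E
python3 go.py .5727 .2848 .10 -2.098
```

```text
delta_pos [-1.896  8.449  2.626] roll 3.281 or 9.564 -3.002 | pose [0.2175 0.5323 0.2313] [3.1416 0.     1.183 ] j6 -0.15 F [0.55 0.59 0.13] op 0.995
```

Emit:
send_rows:
  commands:
    - {"grip": 0.5, "delta_pos": [-1, 4, 0], "roll": 0.4}
    - {"grip": 0.5, "delta_pos": [-1.9, 8.45, 0.6], "roll": 0.8}
    - {"grip": 0.5, "delta_pos": [-1.9, 8.45, 0.6], "roll": 1.2}
    - {"grip": 0.5, "delta_pos": [-1.9, 8.45, 0.6], "roll": 1.6}
    - {"grip": 0.5, "delta_pos": [-1.9, 8.45, 0.6], "roll": 2.0}
    - {"grip": 0.5, "delta_pos": [-1.9, 8.45, 0.6], "roll": 2.0}
    - {"grip": 0.5, "delta_pos": [-1.9, 8.45, 0.6], "roll": 2.0}
    - {"grip": 0.5, "delta_pos": [-1.9, 8.45, 0.6], "roll": 2.0}
    - {"grip": 0.5, "delta_pos": [-1.9, 8.45, 0.6], "roll": 2.0}
    - {"grip": 0.5, "delta_pos": [-1.9, 8.45, 0.6], "roll": 2.0}
    - {"grip": 0.5, "delta_pos": [-1.9, 8.45, 0.6], "roll": 2.0}
    - {"grip": 0.5, "delta_pos": [-1.9, 8.45, 0.6], "roll": 2.0}
    - {"grip": 0.5, "delta_pos": [-1.9, 8.45, 0.6], "roll": 2.0}
    - {"grip": 0.5, "delta_pos": [-1.9, 8.45, 0.6], "roll": 2.0}
    - {"grip": 0.5, "delta_pos": [-1.9, 8.45, 0.6], "roll": 2.0}
    - {"grip": 0.5, "delta_pos": [-1.9, 8.45, 0.6], "roll": 2.0}

```text
time_s: 3.7
tool_pos: [0.5727, 0.2846, 0.2013]
ee_rot: [3.142, 0.0, -0.816]
contact_force: [0.4, 1.1, 0.2]
opening: 0.503
```

```bash
python3 go.py .5727 .2848 .08 -2.098; python3 - <<'E'
from station import eyes,arm
from h import *
np.set_printoptions(precision=4,suppress=True)
for n in ("top","scene"):
    p=eyes.camera(n); cv2.imwrite(f"pics/{n}1.png",p["color"]); W=cloud(p); P=W.reshape(-1,3); P=P[np.isfinite(P[:,0])]
    s=arm.sense(); yaw=s["ee_rot"][2]; Rz=np.array([np.cos(yaw),np.sin(yaw)])
    d=P-s["tool_pos"]; tx=d[:,:2]@[Rz[0],Rz[1]]; ty=d[:,:2]@[Rz[1],-Rz[0]]
    for lo in np.arange(-.02,.2,.01):
        m=(d[:,2]>lo)&(d[:,2]<lo+.01)&(np.hypot(tx,ty)<.12)
        if m.sum()>5: print("  h",round(lo,2),m.sum(),"tx",np.percentile(tx[m],[1,99]),"ty",np.percentile(ty[m],[1,99]))
E
```

```text
delta_pos [-2.000e-03 -4.000e-03  2.425e+00] roll 1.282 or 7.565 -5.001 | pose [0.5727 0.2846 0.2013] [ 3.1416  0.     -0.8158] j6 1.14 F [0.44 1.08 0.21] op 0.503
  h 0.01 14 tx [0.023  0.0351] ty [0.0054 0.0117]
  h 0.02 12 tx [0.022  0.0352] ty [0.0065 0.0114]
  h 0.03 9 tx [0.0221 0.028 ] ty [0.0098 0.0118]
  h 0.04 22 tx [0.0227 0.0507] ty [0.0054 0.0137]
  h 0.05 168 tx [-0.0506  0.0525] ty [-0.0075  0.0136]
  h 0.06 57 tx [-0.0573  0.0572] ty [-0.0075  0.0165]
  h 0.07 81 tx [-0.0584  0.0602] ty [0.0024 0.0175]
  h 0.08 59 tx [-0.0611  0.0625] ty [0.0039 0.0176]
  h 0.09 130 tx [-0.0633  0.067 ] ty [-0.012   0.0138]
  h 0.1 361 tx [-0.0655  0.0667] ty [-0.0117  0.0125]
  h 0.11 59 tx [-0.0453  0.0462] ty [-0.0066  0.0113]
  h 0.12 7 tx [-0.0317  0.0388] ty [-0.0053  0.0092]
  h 0.13 34 tx [-0.0329  0.0377] ty [0.0046 0.0332]
  h 0.14 38 tx [-0.0342  0.0373] ty [0.0064 0.0318]
  h 0.15 41 tx [-0.0324  0.0377] ty [0.004  0.0292]
  h 0.16 28 tx [-0.0337  0.0368] ty [0.0094 0.029 ]
  h 0.17 53 tx [-0.036   0.0354] ty [0.0063 0.0307]
  h 0.19 29 tx [-0.0328 -0.015 ] ty [0.0147 0.03
[... 385 characters left out ...]
0.07 104 tx [-0.0585  0.0616] ty [-0.016   0.0102]
  h 0.08 78 tx [-0.0646  0.0647] ty [-0.0161  0.0114]
  h 0.09 98 tx [-0.0616  0.0676] ty [-0.018   0.0125]
  h 0.1 187 tx [-0.0634  0.0677] ty [-0.0179  0.0128]
  h 0.11 51 tx [0.0228 0.044 ] ty [-0.0106  0.0105]
  h 0.12 44 tx [-0.0091  0.0392] ty [-0.0344  0.016 ]
  h 0.13 127 tx [-0.0126  0.0384] ty [-0.036   0.0278]
  h 0.14 140 tx [-0.0159  0.0384] ty [-0.0363  0.0258]
  h 0.15 132 tx [-0.0144  0.0377] ty [-0.0364  0.0234]
  h 0.16 161 tx [-0.0127  0.0383] ty [-0.0363  0.0264]
  h 0.17 235 tx [-0.0204  0.0366] ty [-0.0359  0.0295]
  h 0.18 51 tx [0.0004 0.0366] ty [-0.0344  0.0202]
  h 0.19 174 tx [-0.0138  0.0376] ty [-0.0353  0.0256]
```

Emit:
send_rows:
  commands:
    - {"grip": 0.5, "delta_pos": [0, 0, 0.6], "roll": 0.4}
    - {"grip": 0.5, "delta_pos": [0, 0, 1.2], "roll": 0.8}
    - {"grip": 0.5, "delta_pos": [0, 0, 1.8], "roll": 1.282}
    - {"grip": 0.5, "delta_pos": [0, 0, 2.4], "roll": 1.282}
    - {"grip": 0.5, "delta_pos": [0, 0, 2.4], "roll": 1.282}
    - {"grip": 0.5, "delta_pos": [0, 0, 2.4], "roll": 1.282}
    - {"grip": 0.5, "delta_pos": [0, 0, 2.4], "roll": 1.282}
    - {"grip": 0.5, "delta_pos": [0, 0, 2.4], "roll": 1.282}
    - {"grip": 0.5, "delta_pos": [0, 0, 2.4], "roll": 1.282}
    - {"grip": 0.5, "delta_pos": [0, 0, 2.4], "roll": 1.282}
    - {"grip": 0.5, "delta_pos": [0, 0, 2.4], "roll": 1.282}

```text
time_s: 4.9
tool_pos: [0.5727, 0.2846, 0.0813]
ee_rot: [-3.142, 0.0, -2.096]
contact_force: [-0.7, -0.0, 0.6]
opening: 0.499
```

```bash
python3 go.py .5727 .2848 .014 -2.098
```

```text
delta_pos [-3.000e-03  1.000e-03  1.346e+00] roll 0.002 or 6.285 -6.281 | pose [0.5727 0.2846 0.0813] [-3.1416e+00  1.0000e-04 -2.0962e+00] j6 2.42 F [-0.67 -0.04  0.57] op 0.499
```

Emit:
send_rows:
  commands:
    - {"grip": 0.5, "delta_pos": [0, 0, 0.4], "roll": 0}
    - {"grip": 0.5, "delta_pos": [0, 0, 0.8], "roll": 0}
    - {"grip": 0.5, "delta_pos": [0, 0, 1.1], "roll": 0}
    - {"grip": 0.5, "delta_pos": [0, 0, 1.34], "roll": 0}
    - {"grip": 0.5, "delta_pos": [0, 0, 1.34], "roll": 0}
    - {"grip": 0.5, "delta_pos": [0, 0, 1.34], "roll": 0}

```text
time_s: 5.5
tool_pos: [0.5729, 0.2847, 0.0143]
ee_rot: [-3.141, 0.0, -2.096]
contact_force: [0.6, -0.2, 0.9]
opening: 0.501
```

```bash
cat > snap.py <<'E'
import sys
from station import eyes
from h import *
tag=sys.argv[1]; w=np.array([float(a) for a in sys.argv[2:5]]); k=int(sys.argv[5]) if len(sys.argv)>5 else 50
o=[]
for n in ("scene","top"):
    p=eyes.camera(n); u,v=pix(p,w).round().astype(int); u=min(max(u,k),640-k); v=min(max(v,k),480-k)
    c=cv2.resize(p["color"][v-k:v+k,u-k:u+k],(400,400),interpolation=cv2.INTER_CUBIC); o.append(cv2.convertScaleAbs(c,alpha=1.6)); print(n,"crop origin",u-k,v-k,"scale",400/(2*k))
    np.savez(f"{tag}_{n}.npz",W=cloud(p))
cv2.imwrite(f"pics/{tag}.png",np.hstack(o))
E
python3 snap.py g1 .55 .30 .03
```

```text
scene crop origin 382 234 scale 4.0
top crop origin 139 180 scale 4.0
```

View pics/g1.png

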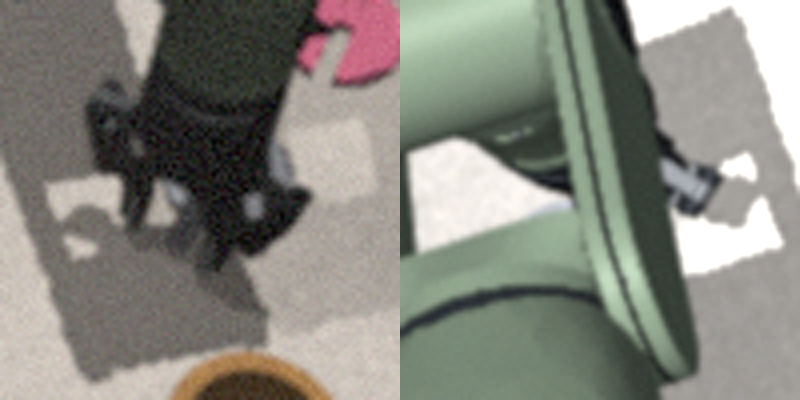

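The tab lies between the fingers at scene pixel ~(428,285), mostly occluded. I'll close and test-lift.

Emit:
send_rows:
  commands:
    - {"grip": 0.35, "delta_pos": [0, 0, 0], "roll": 0}
    - {"grip": 0.25, "delta_pos": [0, 0, 0], "roll": 0}
    - {"grip": 0.2, "delta_pos": [0, 0, 0], "roll": 0}
    - {"grip": 0.15, "delta_pos": [0, 0, 0], "roll": 0}
    - {"grip": 0.1, "delta_pos": [0, 0, 0], "roll": 0}
    - {"grip": 0, "delta_pos": [0, 0, 0], "roll": 0}
    - {"grip": 0, "delta_pos": [0, 0, 0], "roll": 0}
    - {"grip": 0, "delta_pos": [0, 0, 0], "roll": 0}
    - {"grip": 0, "delta_pos": [0, 0, 0], "roll": 0}

```text
time_s: 6.5
tool_pos: [0.5738, 0.2851, 0.0158]
ee_rot: [-3.14, 0.002, -2.096]
contact_force: [-0.3, 0.0, 3.0]
opening: 0.096
```

Emit:
send_rows:
  commands:
    - {"grip": 0, "delta_pos": [0, 0, -0.2], "roll": 0}
    - {"grip": 0, "delta_pos": [0, 0, -0.5], "roll": 0}
    - {"grip": 0, "delta_pos": [0, 0, -1], "roll": 0}
    - {"grip": 0, "delta_pos": [0, 0, -1.5], "roll": 0}
    - {"grip": 0, "delta_pos": [0, 0, -2], "roll": -0.1}
    - {"grip": 0, "delta_pos": [0, 0, -2.5], "roll": -0.25}
    - {"grip": 0, "delta_pos": [0, 0, -3], "roll": -0.4}
    - {"grip": 0, "delta_pos": [0, 0, -3], "roll": -0.55}
    - {"grip": 0, "delta_pos": [0, 0, -3], "roll": -0.7}
    - {"grip": 0, "delta_pos": [0, 0, -3], "roll": -0.85}
    - {"grip": 0, "delta_pos": [0, 0, -3], "roll": -1.0}
    - {"grip": 0, "delta_pos": [0, 0, -3], "roll": -1.15}
    - {"grip": 0, "delta_pos": [0, 0, -3], "roll": -1.3}
    - {"grip": 0, "delta_pos": [0, 0, -3], "roll": -1.45}
    - {"grip": 0, "delta_pos": [0, 0, -3], "roll": -1.6}
    - {"grip": 0, "delta_pos": [0, 0, -3], "roll": -1.75}
    - {"grip": 0, "delta_pos": [0, 0, -3], "roll": -1.9}
    - {"grip": 0, "delta_pos": [0, 0, -3], "roll": -2.0}
    - {"grip": 0, "delta_pos": [0, 0, -3], "roll": -2.096}
    - {"grip": 0, "delta_pos": [0, 0, -3], "roll": -2.096}

```text
time_s: 8.5
tool_pos: [0.5731, 0.285, 0.1661]
ee_rot: [-3.14, -0.002, -0.0]
contact_force: [-0.7, 0.3, -3.3]
opening: 0.095
```

```bash
python3 snap.py l1 .573 .24 .17 75; python3 go.py .609 .15 .16 0; python3 - <<'E'
import numpy as np
np.set_printoptions(precision=4,suppress=True)
for n in("scene","top"):
    W=np.load(f"l1_{n}.npz")["W"].reshape(-1,3); m=(abs(W[:,0]-.573)<.06)&(W[:,1]>.15)&(W[:,1]<.26)&(W[:,2]>.1)&(W[:,2]<.18); Q=W[m]
    print(n,len(Q),Q.min(0),Q.max(0))
    if len(Q)>20:
        A=np.c_[Q[:,:2]-Q[:,:2].mean(0),np.ones(len(Q))]
        for _ in range(4):
            c=np.linalg.lstsq(A,Q[:,2],rcond=None)[0]; r=abs(A@c-Q[:,2]); k=r<.004; A,Q=A[k],Q[k]
        print(" plane slopes",c,len(Q),Q[:,:2].mean(0),Q.min(0),Q.max(0))
E
```

```text
scene crop origin 339 181 scale 2.6666666666666665
top crop origin 129 132 scale 2.6666666666666665
delta_pos [0.721 2.698 0.118] roll -0.002 or 6.281 -6.285 | pose [0.5732 0.285  0.166 ] [-3.1405e+00 -2.1000e-03 -2.0000e-03] j6 0.33 F [ 0.04 -0.01 -3.61] op 0.099
scene 920 [0.5293 0.1774 0.1437] [0.613  0.2587 0.1653]
 plane slopes [-0.0006  0.0264  0.1582] 777 [0.5731 0.2176] [0.5293 0.1774 0.1535] [0.6127 0.258  0.1626]
top 1336 [0.5331 0.1776 0.1471] [0.6132 0.2599 0.1645]
 plane slopes [0.0028 0.0262 0.1593] 1268 [0.5727 0.2193] [0.5331 0.1776 0.1544] [0.6132 0.2599 0.1636]
```

View pics/l1.png

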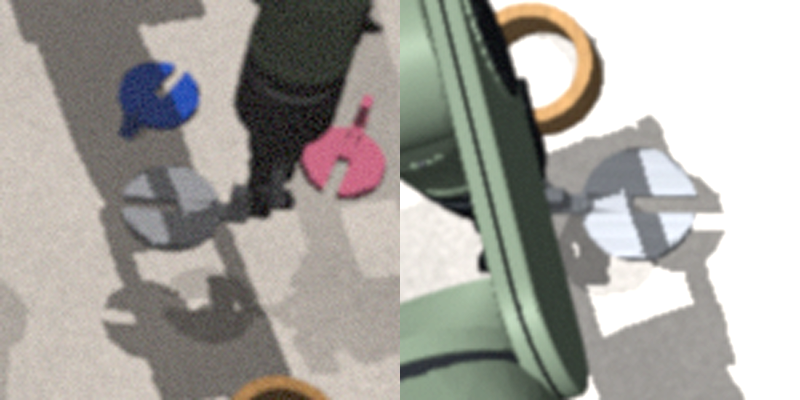

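Emit:
send_rows:
  commands:
    - {"grip": 0, "delta_pos": [0.3, 0.7, 0.2], "roll": 0}
    - {"grip": 0, "delta_pos": [0.714, 1.4, 0.5], "roll": 0}
    - {"grip": 0, "delta_pos": [0.714, 2.0, 0.8], "roll": 0}
    - {"grip": 0, "delta_pos": [0.714, 2.4, 0.92], "roll": 0}
    - {"grip": 0, "delta_pos": [0.714, 2.5, 0.92], "roll": 0}
    - {"grip": 0, "delta_pos": [0.714, 2.5, 0.92], "roll": 0}
    - {"grip": 0, "delta_pos": [0.714, 2.5, 0.92], "roll": 0}

```text
time_s: 9.3
tool_pos: [0.6093, 0.1611, 0.1209]
ee_rot: [-3.139, -0.004, -0.002]
contact_force: [-0.2, 1.1, -3.5]
opening: 0.095
```

```bash
python3 snap.py p1 .609 .06 .12 60; python3 go.py .6088 .0725 .12 0; python3 - <<'E'
import numpy as np
np.set_printoptions(precision=4,suppress=True)
for n in("scene","top"):
    W=np.load(f"p1_{n}.npz")["W"].reshape(-1,3); m=(abs(W[:,0]-.609)<.06)&(W[:,1]>.04)&(W[:,1]<.135)&(W[:,2]>.08)&(W[:,2]<.13); Q=W[m]
    if len(Q)>20:
        A=np.c_[Q[:,:2]-Q[:,:2].mean(0),np.ones(len(Q))]
        for _ in range(4):
            c=np.linalg.lstsq(A,Q[:,2],rcond=None)[0]; r=abs(A@c-Q[:,2]); k=r<.004; A,Q=A[k],Q[k]
        print(n," plane slopes",c,len(Q),Q[:,:2].mean(0),np.percentile(Q,1,axis=0),np.percentile(Q,99,axis=0))
    m=(abs(W[:,0]-.609)<.035)&(abs(W[:,1]+.0085)<.035)&(W[:,2]>.06)&(W[:,2]<.165); Q=W[m]
    print("hanger pts",len(Q),Q[::max(1,len(Q)//12)])
E
```

```text
scene crop origin 270 215 scale 3.3333333333333335
top crop origin 242 133 scale 3.3333333333333335
delta_pos [-0.007  1.778  0.015] roll -0.001 or 6.282 -6.284 | pose [0.6092 0.1614 0.1209] [-3.1398e+00 -3.8000e-03 -7.0000e-04] j6 0.12 F [ 0.93 -0.06 -3.33] op 0.091
scene  plane slopes [-0.0043  0.0304  0.1129] 789 [0.6095 0.0942] [0.5701 0.0555 0.1085] [0.6476 0.1325 0.1167]
hanger pts 177 [[ 0.5874  0.0064  0.0943]
 [ 0.5906  0.0113  0.0917]
 [ 0.5981  0.0009  0.0931]
 [ 0.599   0.0078  0.0914]
 [ 0.6037  0.013   0.0954]
 [ 0.6054  0.0177  0.0946]
 [ 0.6129 -0.004   0.0944]
 [ 0.6157  0.0009  0.0954]
 [ 0.6171  0.0056  0.0942]
 [ 0.6178  0.0124  0.0923]
 [ 0.6244 -0.0026  0.0917]
 [ 0.6305  0.0074  0.099 ]
 [ 0.6318  0.0006  0.0915]]
top  plane slopes [0.0075 0.0268 0.114 ] 930 [0.6097 0.09  ] [0.5711 0.0564 0.1101] [0.6471 0.1177 0.1178]
hanger pts 53 [[ 0.5988  0.0165  0.0964]
 [ 0.5956  0.0124  0.0922]
 [ 0.5921  0.0123  0.089 ]
 [ 0.5884  0.0066  0.0972]
 [ 0.5871  0.0025  0.0934]
 [ 0.5867 -0.0054  0.0956]
 [ 0.5874 -0.0137  0.0917]
 [ 0.587  -0.0216  0.094 ]
 [ 0.5844  0.0006  0.0971]
 [ 0.5845 -0.0074  0.0964]
 [ 0.5838 -0.0152  0.0998]
 [ 0.5831  0.0005  0.0932]
 [ 0.5824 -0.0074  0.0964]
 [ 0.5831 -0.0156  0.0929]]
```

View pics/p1.png

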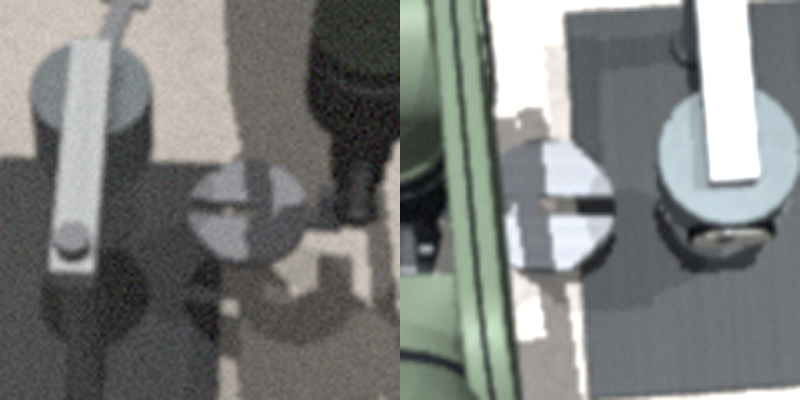

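Emit:
send_rows:
  commands:
    - {"grip": 0, "delta_pos": [-0.005, 0.2, 0], "roll": 0}
    - {"grip": 0, "delta_pos": [-0.005, 0.4, 0], "roll": 0}
    - {"grip": 0, "delta_pos": [-0.005, 0.6, 0], "roll": 0}
    - {"grip": 0, "delta_pos": [-0.005, 0.8, 0], "roll": 0}
    - {"grip": 0, "delta_pos": [-0.005, 1.0, 0], "roll": 0}
    - {"grip": 0, "delta_pos": [-0.005, 1.1, 0], "roll": 0}
    - {"grip": 0, "delta_pos": [-0.005, 1.2, 0], "roll": 0}
    - {"grip": 0, "delta_pos": [-0.005, 1.3, 0], "roll": 0}
    - {"grip": 0, "delta_pos": [-0.005, 1.4, 0], "roll": 0}
    - {"grip": 0, "delta_pos": [-0.005, 1.4, 0], "roll": 0}

```text
time_s: 10.4
tool_pos: [0.6089, 0.0908, 0.1208]
ee_rot: [-3.14, -0.004, -0.001]
contact_force: [-0.3, -0.6, -3.1]
opening: 0.096
```

```bash
python3 snap.py p2 .609 .03 .12 50; python3 go.py .6088 .0725 .12 0
```

```text
scene crop origin 266 224 scale 4.0
top crop origin 267 143 scale 4.0
delta_pos [-0.002  0.38   0.014] roll -0.001 or 6.282 -6.284 | pose [0.6089 0.0915 0.1207] [-3.1395e+00 -3.8000e-03 -8.0000e-04] j6 0.01 F [ 0.15  0.08 -3.17] op 0.094
```

View pics/p2.png

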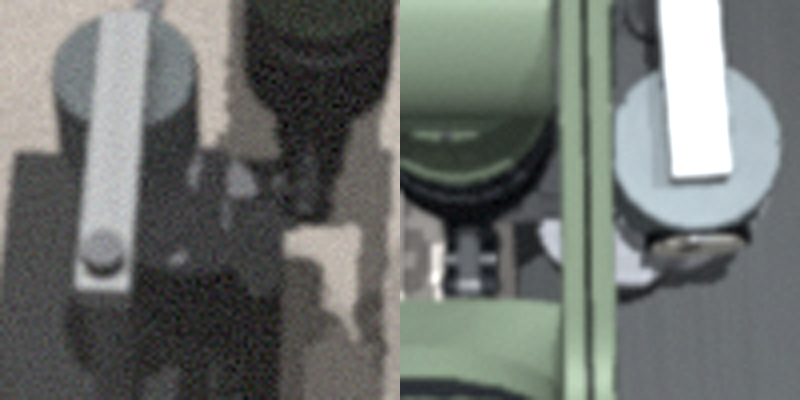

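```bash
python3 - <<'E'
import numpy as np
np.set_printoptions(precision=3,suppress=True)
for n in("scene","top"):
    W=np.load(f"p2_{n}.npz")["W"].reshape(-1,3)
    W=W[np.isfinite(W[:,0])]
    for lo in np.arange(.16,.6,.02):
        m=(W[:,2]>lo)&(W[:,2]<lo+.02)&(W[:,0]>.5)&(W[:,0]<.7)&(W[:,1]>.031)&(W[:,1]<.2)
        if m.sum()>5: print(n,round(lo,2),m.sum(),"x",np.percentile(W[m,0],[1,99]),"ymin",np.percentile(W[m,1],[0,2,50]))
E
```

```text
scene 0.16 23 x [0.604 0.638] ymin [0.077 0.077 0.094]
scene 0.18 47 x [0.615 0.641] ymin [0.074 0.074 0.098]
scene 0.2 125 x [0.624 0.672] ymin [0.072 0.074 0.09 ]
scene 0.22 107 x [0.625 0.66 ] ymin [0.072 0.072 0.09 ]
scene 0.24 132 x [0.616 0.647] ymin [0.055 0.056 0.09 ]
scene 0.26 219 x [0.619 0.646] ymin [0.055 0.055 0.091]
scene 0.28 325 x [0.608 0.645] ymin [0.053 0.054 0.092]
scene 0.3 170 x [0.615 0.645] ymin [0.054 0.055 0.091]
scene 0.32 262 x [0.612 0.645] ymin [0.053 0.054 0.089]
scene 0.34 230 x [0.613 0.643] ymin [0.055 0.055 0.089]
scene 0.36 290 x [0.612 0.643] ymin [0.055 0.058 0.097]
scene 0.38 346 x [0.624 0.645] ymin [0.049 0.058 0.09 ]
scene 0.4 120 x [0.596 0.646] ymin [0.035 0.039 0.09 ]
scene 0.42 429 x [0.527 0.651] ymin [0.031 0.036 0.088]
scene 0.44 796 x [0.513 0.65 ] ymin [0.031 0.034 0.089]
scene 0.46 1692 x [0.534 0.641] ymin [0.031 0.035 0.089]
scene 0.48 617 x [0.515 0.613] ymin [0.033 0.034 0.048]
scene 0.5 523 x [0.501 0.558] ymin [0.033 0.033 0.129]
scene 0.52 12 x [0.5   0.508] ymin [0.034 0.035 0.09 ]
top 0.16 11 x [0.577 0.591] ymin [0.078 0.
[... 272 characters left out ...]
086]
top 0.28 191 x [0.571 0.601] ymin [0.055 0.055 0.084]
top 0.3 75 x [0.572 0.597] ymin [0.056 0.056 0.084]
top 0.32 172 x [0.572 0.595] ymin [0.057 0.059 0.087]
top 0.34 118 x [0.573 0.589] ymin [0.06  0.062 0.086]
top 0.36 93 x [0.573 0.584] ymin [0.064 0.066 0.086]
top 0.38 121 x [0.571 0.578] ymin [0.068 0.07  0.089]
top 0.4 42 x [0.554 0.617] ymin [0.052 0.052 0.099]
top 0.42 203 x [0.51 0.6 ] ymin [0.031 0.052 0.113]
top 0.44 791 x [0.508 0.646] ymin [0.032 0.035 0.095]
top 0.46 3405 x [0.523 0.64 ] ymin [0.032 0.035 0.092]
top 0.48 1121 x [0.507 0.615] ymin [0.034 0.035 0.13 ]
top 0.5 1148 x [0.501 0.559] ymin [0.033 0.034 0.13 ]
top 0.52 37 x [0.5   0.507] ymin [0.034 0.035 0.132]
```

Emit:
send_rows:
  commands:
    - {"grip": 0, "delta_pos": [-0.002, 0.1, 0], "roll": 0}
    - {"grip": 0, "delta_pos": [-0.002, 0.2, 0], "roll": 0}
    - {"grip": 0, "delta_pos": [-0.002, 0.3, 0], "roll": 0}
    - {"grip": 0, "delta_pos": [-0.002, 0.38, 0], "roll": 0}
    - {"grip": 0, "delta_pos": [-0.002, 0.38, 0], "roll": 0}
    - {"grip": 0, "delta_pos": [-0.002, 0.38, 0.04], "roll": 0}
    - {"grip": 0, "delta_pos": [-0.002, 0.38, 0.08], "roll": 0}
    - {"grip": 0, "delta_pos": [-0.002, 0.38, 0.08], "roll": 0}

```text
time_s: 11.3
tool_pos: [0.6084, 0.0727, 0.1161]
ee_rot: [-3.139, -0.003, -0.001]
contact_force: [-0.7, -0.2, -2.6]
opening: 0.094
```

```bash
python3 go.py .6088 .0725 .108 0
```

```text
delta_pos [0.008 0.004 0.163] roll -0.001 or 6.283 -6.284 | pose [0.6084 0.0727 0.1161] [-3.1394e+00 -2.7000e-03 -6.0000e-04] j6 -0.02 F [-0.66 -0.15 -2.64] op 0.094
```

Emit:
send_rows:
  commands:
    - {"grip": 0, "delta_pos": [0.005, 0, 0.04], "roll": 0}
    - {"grip": 0, "delta_pos": [0.005, 0, 0.08], "roll": 0}
    - {"grip": 0, "delta_pos": [0.005, 0, 0.08], "roll": 0}

```text
time_s: 11.6
tool_pos: [0.6084, 0.0729, 0.1117]
ee_rot: [-3.139, -0.002, -0.0]
contact_force: [-0.4, -0.3, -2.8]
opening: 0.095
```

Emit:
send_rows:
  commands:
    - {"grip": 0, "delta_pos": [0, 0, 0.02], "roll": 0}
    - {"grip": 0, "delta_pos": [0, 0, 0.04], "roll": 0}
    - {"grip": 0, "delta_pos": [0, 0, 0.04], "roll": 0}

```text
time_s: 11.9
tool_pos: [0.6086, 0.073, 0.1099]
ee_rot: [-3.139, -0.002, -0.0]
contact_force: [0.3, 0.4, -2.3]
opening: 0.089
```

Emit:
send_rows:
  commands:
    - {"grip": 0, "delta_pos": [0, 0, 0.02], "roll": 0}
    - {"grip": 0, "delta_pos": [0, 0, 0.04], "roll": 0}
    - {"grip": 0, "delta_pos": [0, 0, 0.04], "roll": 0}

```text
time_s: 12.2
tool_pos: [0.6087, 0.0732, 0.108]
ee_rot: [-3.139, -0.003, -0.0]
contact_force: [-0.3, 0.8, -0.5]
opening: 0.093
```

Emit:
send_rows:
  commands:
    - {"grip": 0, "delta_pos": [0, 0, 0.01], "roll": 0}
    - {"grip": 0, "delta_pos": [0, 0, 0.02], "roll": 0}
    - {"grip": 0, "delta_pos": [0, 0, 0.02], "roll": 0}

```text
time_s: 12.5
tool_pos: [0.6089, 0.0732, 0.1072]
ee_rot: [-3.139, -0.003, -0.0]
contact_force: [-0.4, 1.3, 0.2]
opening: 0.096
```

```bash
python3 snap.py p3 .609 .03 .10 40; python3 go.py .6088 .0725 .108 0;python3 - <<'E'
import numpy as np
np.set_printoptions(precision=4,suppress=True)
for n in("scene","top"):
    W=np.load(f"p3_{n}.npz")["W"].reshape(-1,3); m=(abs(W[:,0]-.609)<.05)&(W[:,1]>-.04)&(W[:,1]<.055)&(W[:,2]>.08)&(W[:,2]<.13); Q=W[m]
    print(len(Q))
    if len(Q)>20:
        A=np.c_[Q[:,:2]-Q[:,:2].mean(0),np.ones(len(Q))]
        for _ in range(4):
            c=np.linalg.lstsq(A,Q[:,2],rcond=None)[0]; r=abs(A@c-Q[:,2]); k=r<.004; A,Q=A[k],Q[k]
        print(n," plane slopes",c,len(Q),Q[:,:2].mean(0),np.percentile(Q,1,axis=0),np.percentile(Q,99,axis=0))
E
```

```text
scene crop origin 276 239 scale 5.0
top crop origin 277 156 scale 5.0
delta_pos [-0.002  0.014 -0.016] roll -0.0 or 6.283 -6.283 | pose [0.6089 0.0732 0.1072] [-3.1389e+00 -3.3000e-03 -3.0000e-04] j6 -0.02 F [ 0.66  1.37 -0.44] op 0.095
560
scene  plane slopes [-0.0002  0.0388  0.1005] 416 [0.6139 0.0203] [ 0.5774 -0.0049  0.0966] [0.6476 0.0483 0.1042]
299
top  plane slopes [-0.0009 -0.0014  0.1014] 269 [0.5988 0.0214] [ 0.5713 -0.0258  0.0977] [0.6374 0.0506 0.1049]
```

View pics/p3.png

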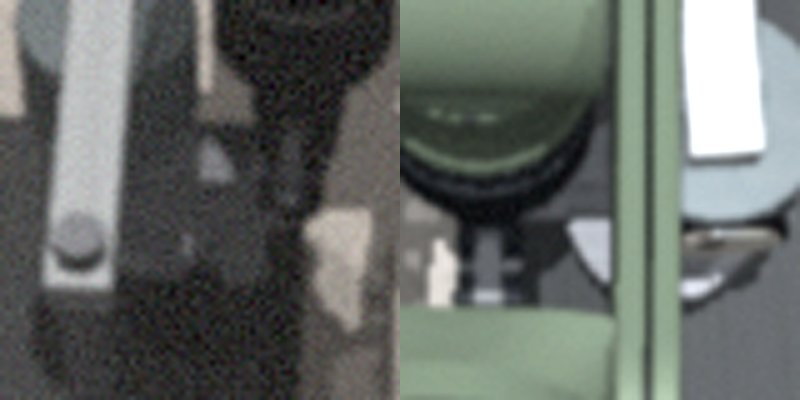

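Emit:
send_rows:
  commands:
    - {"grip": 0.13, "delta_pos": [0, 0, 0], "roll": 0}
    - {"grip": 0.16, "delta_pos": [0, 0, 0], "roll": 0}
    - {"grip": 0.2, "delta_pos": [0, 0, 0], "roll": 0}
    - {"grip": 0.25, "delta_pos": [0, 0, 0], "roll": 0}
    - {"grip": 0.3, "delta_pos": [0, 0, 0], "roll": 0}
    - {"grip": 0.3, "delta_pos": [0, -0.1, 0], "roll": 0}
    - {"grip": 0.3, "delta_pos": [0, -0.3, 0], "roll": 0}
    - {"grip": 0.3, "delta_pos": [0, -0.6, 0], "roll": 0}
    - {"grip": 0.3, "delta_pos": [0, -1.2, 0], "roll": 0}
    - {"grip": 0.3, "delta_pos": [0, -1.8, 0], "roll": 0}
    - {"grip": 0.3, "delta_pos": [0, -1.8, 0], "roll": 0}

```text
time_s: 13.7
tool_pos: [0.6084, 0.168, 0.1075]
ee_rot: [-3.137, -0.004, 0.005]
contact_force: [-0.8, -0.0, -0.7]
opening: 0.301
```

```bash
python3 snap.py p4 .609 .03 .10 45; python3 go.py .6088 .20 .15 -1.5708; cat > dz.py <<'E'
import numpy as np,sys
np.set_printoptions(precision=4,suppress=True)
t,y0,y1,z0,z1=sys.argv[1],*map(float,sys.argv[2:6])
for n in("scene","top"):
    W=np.load(f"{t}_{n}.npz")["W"].reshape(-1,3); m=(abs(W[:,0]-.609)<.05)&(W[:,1]>y0)&(W[:,1]<y1)&(W[:,2]>z0)&(W[:,2]<z1); Q=W[m]
    print(n,len(Q))
    if len(Q)>20:
        print(" raw",np.percentile(Q,1,axis=0),np.percentile(Q,99,axis=0))
        A=np.c_[Q[:,:2]-Q[:,:2].mean(0),np.ones(len(Q))]
        for _ in range(4):
            c=np.linalg.lstsq(A,Q[:,2],rcond=None)[0]; r=abs(A@c-Q[:,2]); k=r<.004; A,Q=A[k],Q[k]
        print(" plane",c,len(Q),Q[:,:2].mean(0),np.percentile(Q,1,axis=0),np.percentile(Q,99,axis=0))
E
python3 dz.py p4 -.06 .11 .08 .15
```

```text
scene crop origin 271 234 scale 4.444444444444445
top crop origin 272 151 scale 4.444444444444445
delta_pos [ 0.008 -0.707 -0.852] roll 1.573 or 7.856 -4.71 | pose [0.6086 0.1647 0.1073] [-3.1393e+00 -3.3000e-03  2.4000e-03] j6 0.12 F [ 0.74 -0.61  0.06] op 0.297
scene 640
 raw [ 0.5782 -0.0055  0.0883] [0.6475 0.0656 0.1312]
 plane [0.0033 0.1299 0.1005] 345 [0.6138 0.0196] [ 0.5748 -0.0046  0.0943] [0.6474 0.0547 0.1072]
top 579
 raw [ 0.5695 -0.0239  0.0926] [0.6355 0.066  0.1326]
 plane [-0.0224  0.0889  0.1016] 307 [0.5933 0.0187] [ 0.5693 -0.0153  0.0958] [0.6372 0.0446 0.1046]
```

View pics/p4.png

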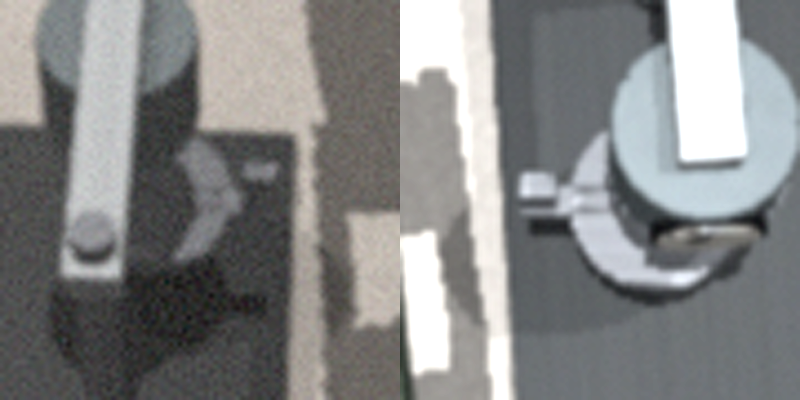

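Emit:
send_rows:
  commands:
    - {"grip": 0.5, "delta_pos": [0.01, -0.5, -0.4], "roll": 0.14}
    - {"grip": 1, "delta_pos": [0.01, -0.71, -0.6], "roll": 0.28}
    - {"grip": 1, "delta_pos": [0.01, -0.71, -0.6], "roll": 0.42}
    - {"grip": 1, "delta_pos": [0.01, -0.71, -0.6], "roll": 0.56}
    - {"grip": 1, "delta_pos": [0.01, -0.71, -0.6], "roll": 0.7}
    - {"grip": 1, "delta_pos": [0.01, -0.71, -0.6], "roll": 0.85}
    - {"grip": 1, "delta_pos": [0.01, -0.71, -0.6], "roll": 1.0}
    - {"grip": 1, "delta_pos": [0.01, -0.71, -0.4], "roll": 1.15}
    - {"grip": 1, "delta_pos": [0.01, -0.71, -0.2], "roll": 1.3}
    - {"grip": 1, "delta_pos": [0.01, -0.71, 0], "roll": 1.45}
    - {"grip": 1, "delta_pos": [0.01, -0.71, 0.2], "roll": 1.573}
    - {"grip": 1, "delta_pos": [0.01, -0.71, 0.346], "roll": 1.573}
    - {"grip": 1, "delta_pos": [0.01, -0.71, 0.346], "roll": 1.573}
    - {"grip": 1, "delta_pos": [0.01, -0.71, 0.346], "roll": 1.573}

```text
time_s: 15.2
tool_pos: [0.6092, 0.1999, 0.0902]
ee_rot: [-3.138, 0.002, -1.569]
contact_force: [-0.1, 0.1, 0.2]
opening: 0.997
```

```bash
python3 snap.py q1 .609 .06 .10 50; python3 go.py .6088 .128 .09 -1.5708; python3 - <<'E'
import numpy as np
from station import arm
s=arm.sense()
np.set_printoptions(precision=4,suppress=True)
for n in("scene","top"):
    W=np.load(f"q1_{n}.npz")["W"].reshape(-1,3)
    for lo in np.arange(.09,.25,.01):
        m=(W[:,2]>lo)&(W[:,2]<lo+.01)&(abs(W[:,0]-.609)<.05)&(W[:,1]>.085)&(W[:,1]<.3)
        if m.sum()>4: print(n,round(lo,2),m.sum(),"dy",np.percentile(W[m,1],[1,50,99])-s["tool_pos"][1])
    m=(W[:,2]>.12)&(W[:,2]<.145)&(abs(W[:,0]-.609)<.02)&(W[:,1]>.035)&(W[:,1]<.09)
    print("tab",W[m].min(0),W[m].max(0))
E
```

```text
scene crop origin 279 230 scale 4.0
top crop origin 252 146 scale 4.0
delta_pos [1.444 0.019 0.014] roll 0.001 or 6.284 -6.282 | pose [0.6097 0.2002 0.0909] [-3.1370e+00  2.6000e-03 -1.5698e+00] j6 1.75 F [ 0.3  -0.22 -0.04] op 1.0
scene 0.1 8 dy [-0.0537 -0.0018  0.0475]
scene 0.11 30 dy [-0.0559  0.0417  0.0545]
scene 0.12 37 dy [-0.0575 -0.0439  0.0529]
scene 0.13 23 dy [-0.0572  0.0413  0.0541]
scene 0.14 43 dy [-0.0621  0.0402  0.069 ]
scene 0.15 176 dy [-0.075  -0.0375  0.0695]
scene 0.16 159 dy [-0.0744 -0.0296  0.0686]
scene 0.17 113 dy [-0.0731 -0.0013  0.0681]
scene 0.18 125 dy [-0.0721 -0.0124  0.0684]
scene 0.19 146 dy [-0.0706 -0.0155  0.0669]
scene 0.2 245 dy [-0.0691 -0.0351  0.066 ]
scene 0.21 18 dy [-0.0388 -0.0315  0.0603]
scene 0.22 85 dy [-0.0389 -0.0072  0.0332]
scene 0.23 108 dy [-0.0379 -0.0053  0.0332]
scene 0.24 103 dy [-0.0389 -0.0073  0.032 ]
tab [0.6024 0.0502 0.1228] [0.6162 0.0656 0.1346]
top 0.11 15 dy [-0.0555 -0.0455  0.0528]
top 0.12 11 dy [-0.0567 -0.0447  0.0477]
top 0.13 10 dy [-0.0567 -0.0447  0.0481]
top 0.14 12 dy [-0.0561 -0.0444  0.0571]
top 0.15 110 dy [-0.0746 -0.046   0.0713]
top 0.16 66 dy [-0.0733 -0.0435  0.0699]
top 0.17 31 dy [-0.0723 -0.0422  0.0707]
top 0.18 34 dy [-0.0713 -0.0695  0.0682]
top 0.19 66 dy [-0.0703 -0.0514  0.0677]
top 0.2 207 dy [-0.069  -0.0516  0.0662]
top 0.21 21 dy [-0.0646  0.0559  0.0631]
top 0.22 20 dy [-0.0174 -0.0045  0.0177]
top 0.23 23 dy [-0.0191 -0.0036  0.0182]
top 0.24 30 dy [-0.0207 -0.0055  0.02  ]
tab [0.6037 0.0524 0.1245] [0.6142 0.066  0.1358]
```

View pics/q1.png

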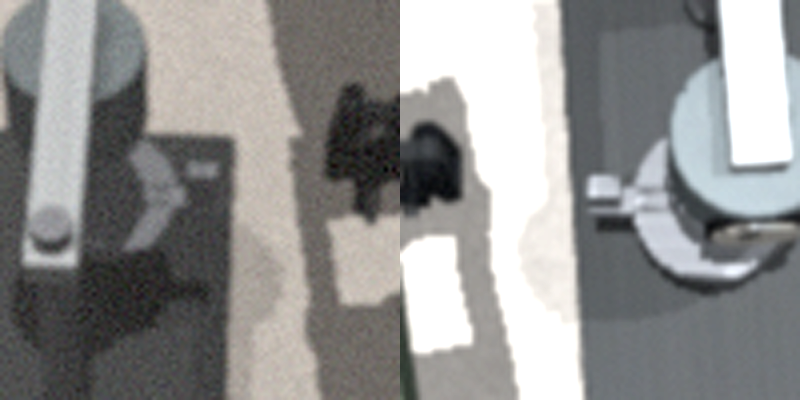

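Emit:
send_rows:
  commands:
    - {"grip": 1, "delta_pos": [0.4, 0.01, 0], "roll": 0}
    - {"grip": 1, "delta_pos": [0.8, 0.015, 0], "roll": 0}
    - {"grip": 1, "delta_pos": [1.1, 0.015, 0], "roll": 0}
    - {"grip": 1, "delta_pos": [1.3, 0.015, 0], "roll": 0}
    - {"grip": 1, "delta_pos": [1.44, 0.015, 0], "roll": 0}
    - {"grip": 1, "delta_pos": [1.44, 0.015, 0], "roll": 0}

```text
time_s: 15.9
tool_pos: [0.6092, 0.1275, 0.0908]
ee_rot: [-3.137, 0.003, -1.571]
contact_force: [0.0, 0.0, 0.0]
opening: 0.999
```

Emit:
send_rows:
  commands:
    - {"grip": 1, "delta_pos": [0.04, 0, 0], "roll": 0}
    - {"grip": 1, "delta_pos": [0.08, 0, 0], "roll": 0}
    - {"grip": 1, "delta_pos": [0.12, 0, 0], "roll": 0}
    - {"grip": 1, "delta_pos": [0.16, 0, 0], "roll": 0}
    - {"grip": 1, "delta_pos": [0.2, 0, 0], "roll": 0}
    - {"grip": 1, "delta_pos": [0.2, 0, 0], "roll": 0}

```text
time_s: 16.5
tool_pos: [0.6091, 0.1175, 0.0908]
ee_rot: [-3.137, 0.003, -1.571]
contact_force: [-0.8, 1.3, -0.7]
opening: 1.004
```

```bash
python3 snap.py q2 .609 .05 .10 40; python3 go.py .6088 .109 .09 -1.5708; python3 dz.py q2 .03 .08 .118 .14
```

```text
scene crop origin 285 239 scale 5.0
top crop origin 267 156 scale 5.0
delta_pos [0.171 0.007 0.016] roll 0.0 or 6.283 -6.283 | pose [0.6092 0.1176 0.0908] [-3.1368e+00  2.7000e-03 -1.5708e+00] j6 1.62 F [-0.28  1.8   0.34] op 1.001
scene 73
 raw [0.6044 0.0456 0.1183] [0.6208 0.0738 0.139 ]
 plane [-0.0574  0.1204  0.1286] 27 [0.6127 0.0573] [0.6051 0.0455 0.1249] [0.6205 0.0724 0.1315]
top 4
```

View pics/q2.png

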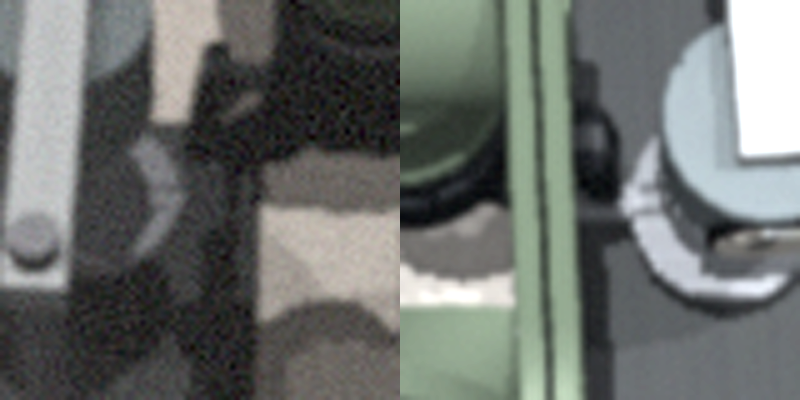

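Emit:
send_rows:
  commands:
    - {"grip": 1, "delta_pos": [0.03, 0, 0], "roll": 0}
    - {"grip": 1, "delta_pos": [0.06, 0, 0], "roll": 0}
    - {"grip": 1, "delta_pos": [0.09, 0, 0], "roll": 0}
    - {"grip": 1, "delta_pos": [0.12, 0, 0], "roll": 0}
    - {"grip": 1, "delta_pos": [0.12, 0, 0], "roll": 0}

```text
time_s: 17.1
tool_pos: [0.6092, 0.1112, 0.0908]
ee_rot: [-3.137, 0.002, -1.571]
contact_force: [-0.1, 0.8, 0.4]
opening: 0.998
```

Emit:
send_rows:
  commands:
    - {"grip": 1, "delta_pos": [0.02, 0, 0], "roll": 0}
    - {"grip": 1, "delta_pos": [0.03, 0, 0], "roll": 0}
    - {"grip": 1, "delta_pos": [0.03, 0, 0], "roll": 0}

```text
time_s: 17.4
tool_pos: [0.6092, 0.1096, 0.0908]
ee_rot: [-3.137, 0.002, -1.571]
contact_force: [-0.4, 1.6, -0.2]
opening: 1.001
```

Emit:
send_rows:
  commands:
    - {"grip": 1, "delta_pos": [0.02, 0, 0], "roll": 0}
    - {"grip": 1, "delta_pos": [0.02, 0, 0], "roll": 0}

```text
time_s: 17.6
tool_pos: [0.6092, 0.1091, 0.0909]
ee_rot: [-3.137, 0.003, -1.571]
contact_force: [0.3, 4.5, 0.8]
opening: 0.996
```

Emit:
send_rows:
  commands:
    - {"grip": 1, "delta_pos": [0.02, 0, 0], "roll": 0}
    - {"grip": 1, "delta_pos": [0.02, 0, 0], "roll": 0}

```text
time_s: 17.8
tool_pos: [0.6092, 0.1089, 0.091]
ee_rot: [-3.137, 0.005, -1.571]
contact_force: [0.2, 6.0, 1.8]
opening: 1.005
```

```bash
python3 snap.py q3 .609 .05 .10 40; python3 go.py .6088 .109 .09 -1.5708; python3 dz.py q3 .0 .055 .09 .11
```

```text
scene crop origin 285 239 scale 5.0
top crop origin 267 156 scale 5.0
delta_pos [-0.002  0.008  0.021] roll -0.0 or 6.283 -6.283 | pose [0.6092 0.1089 0.091 ] [-3.1365  0.0045 -1.571 ] j6 1.6 F [-0.73  5.65  0.49] op 1.003
scene 327
 raw [0.5826 0.0004 0.0904] [0.6448 0.0504 0.1085]
 plane [-0.0115 -0.0266  0.0993] 265 [0.6139 0.0163] [0.5827 0.0004 0.0958] [0.6446 0.0466 0.1029]
top 193
 raw [0.5713 0.0008 0.0914] [0.6165 0.0486 0.1083]
 plane [ 0.0142 -0.0188  0.1001] 167 [0.5921 0.0189] [0.5715 0.0008 0.0964] [0.6151 0.0453 0.1036]
```

View pics/q3.png

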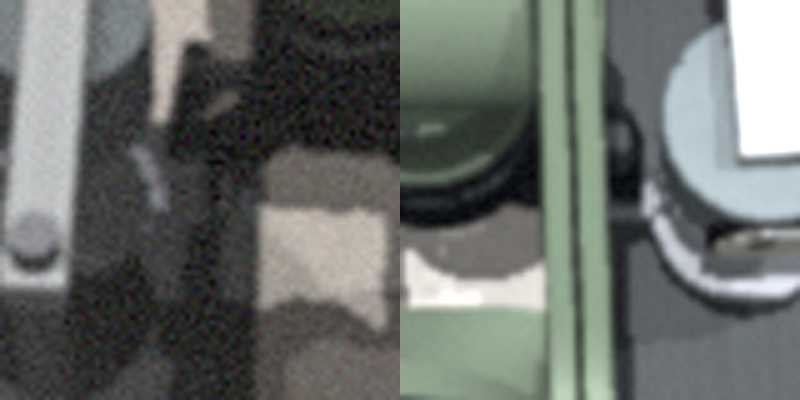

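Emit:
send_rows:
  commands:
    - {"grip": 1, "delta_pos": [-0.1, 0, 0], "roll": 0}
    - {"grip": 1, "delta_pos": [-0.5, 0, 0], "roll": 0}
    - {"grip": 1, "delta_pos": [-1.2, 0, 0], "roll": 0}
    - {"grip": 1, "delta_pos": [-2.0, 0, -0.3], "roll": 0}
    - {"grip": 1, "delta_pos": [-2.0, 0, -1.2], "roll": 0}
    - {"grip": 1, "delta_pos": [-2.0, 0, -2], "roll": 0}
    - {"grip": 1, "delta_pos": [-2.0, -1, -3], "roll": 0}
    - {"grip": 1, "delta_pos": [-2.0, -2, -3.5], "roll": 0}
    - {"grip": 1, "delta_pos": [-2.0, -3, -3.5], "roll": 0}
    - {"grip": 1, "delta_pos": [-1.5, -4, -3.5], "roll": 0}
    - {"grip": 1, "delta_pos": [-1.5, -4, -3.5], "roll": 0}

```text
time_s: 19.0
tool_pos: [0.8112, 0.1804, 0.2672]
ee_rot: [-3.134, 0.002, -1.573]
contact_force: [-0.5, -0.5, -0.5]
opening: 0.998
```

```bash
python3 snap.py q4 .609 .02 .10 45; python3 dz.py q4 .0 .08 .09 .15; python3 -c "
import numpy as np
for n in('scene','top'):
    W=np.load(f'q4_{n}.npz')['W'].reshape(-1,3); m=(W[:,2]>.118)&(W[:,2]<.145)&(abs(W[:,0]-.609)<.02)&(W[:,1]>.035)&(W[:,1]<.09); print(n,'tab',W[m].min(0),W[m].max(0),W[m].mean(0))
"; python3 go.py .56 -.27 .25 2.11
```

```text
scene crop origin 267 233 scale 4.444444444444445
top crop origin 277 151 scale 4.444444444444445
scene 400
 raw [0.5819 0.0002 0.0911] [0.6454 0.0519 0.1335]
 plane [-0.0115  0.2017  0.102 ] 187 [0.6147 0.0145] [0.5818 0.0001 0.0957] [0.6444 0.046  0.1092]
top 266
 raw [0.5717 0.0008 0.0911] [0.6151 0.0525 0.1334]
 plane [-0.1321  0.5526  0.1062] 74 [0.5896 0.0187] [0.572 0.005 0.095] [0.6049 0.051  0.1196]
scene tab [0.60159599 0.03583541 0.11891535] [0.61448447 0.05208476 0.13418232] [0.60965847 0.04394394 0.12727138]
top tab [0.60374907 0.03680718 0.11911327] [0.61386877 0.05240067 0.13381417] [0.60853369 0.04475076 0.12954591]
delta_pos [9.007 4.978 0.243] roll -3.686 or 2.598 -9.969 | pose [0.811  0.1791 0.2637] [-3.1382e+00  1.6000e-03 -1.5755e+00] j6 1.69 F [-1.32  0.24 -1.09] op 1.001
```

View pics/q4.png

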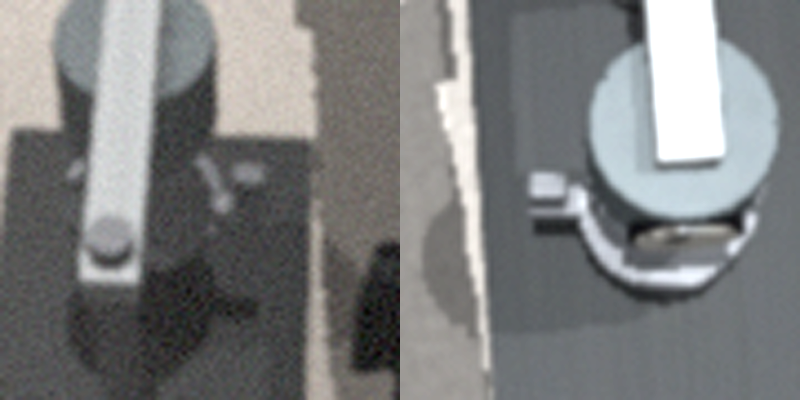

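Emit:
send_rows:
  commands:
    - {"grip": 0.5, "delta_pos": [-0.5, 0.5, -0.8], "roll": 0}
    - {"grip": 0.5, "delta_pos": [-0.8, 1.5, -1], "roll": 0}
    - {"grip": 0.5, "delta_pos": [-0.8, 2.5, -1], "roll": 0}
    - {"grip": 0.5, "delta_pos": [-0.8, 3.5, -1], "roll": 0}
    - {"grip": 0.5, "delta_pos": [-0.8, 4.5, -1], "roll": 0}
    - {"grip": 0.5, "delta_pos": [-0.8, 5.5, -1], "roll": 0}
    - {"grip": 0.5, "delta_pos": [-0.8, 6.5, -1], "roll": 0}
    - {"grip": 0.5, "delta_pos": [-0.8, 7.5, -1], "roll": 0}
    - {"grip": 0.5, "delta_pos": [0.2, 7.8, -1], "roll": 0}
    - {"grip": 0.5, "delta_pos": [1.2, 7.8, -1], "roll": -0.15}
    - {"grip": 0.5, "delta_pos": [2.2, 7.8, -1], "roll": -0.3}
    - {"grip": 0.5, "delta_pos": [3.2, 7.8, -1], "roll": -0.45}
    - {"grip": 0.5, "delta_pos": [4.2, 7.8, -1], "roll": -0.6}
    - {"grip": 0.5, "delta_pos": [5.2, 7.8, -1], "roll": -0.75}
    - {"grip": 0.5, "delta_pos": [6.2, 7.8, -1], "roll": -0.9}
    - {"grip": 0.5, "delta_pos": [7.2, 7.0, -1], "roll": -1.05}
    - {"grip": 0.5, "delta_pos": [8.2, 6.5, -0.8], "roll": -1.2}
    - {"grip": 0.5, "delta_pos": [9, 5.5, -0.5], "roll": -1.35}
    - {"grip": 0.5, "delta_pos": [9, 5, 0.2], "roll": -1.5}
    - {"grip": 0.5, "delta_pos": [9, 5, 0.2], "roll": -1.65}

```text
time_s: 21.1
tool_pos: [0.5524, -0.2651, 0.2567]
ee_rot: [-3.141, -0.004, -0.088]
contact_force: [0.1, 0.1, 1.0]
opening: 0.503
```

```bash
python3 - <<'E'
from station import eyes,arm
from h import *
np.set_printoptions(precision=4,suppress=True)
for n in ("top","scene"):
    p=eyes.camera(n); W=cloud(p); P=W.reshape(-1,3); P=P[np.isfinite(P[:,0])]; P=P[P[:,2]<.06]
    print(n,"S",fitdisc(P,.03,.008,(.517,-.297),-2.6))
E
python3 go.py .575 -.2626 .10 2.11
```

```text
top S (array([ 0.5177, -0.2978, -2.5848]), np.float64(0.036888634552571894))
scene S (array([ 0.516 , -0.2978, -2.6161]), np.float64(0.05351012573489422))
delta_pos [ 0.494 -0.077  2.945] roll -2.204 or 4.079 -8.487 | pose [ 0.5512 -0.2652  0.2474] [-3.135   0.0086 -0.0938] j6 -0.5 F [-0.65  1.59 -1.41] op 0.499
```

Emit:
send_rows:
  commands:
    - {"grip": 0.5, "delta_pos": [0.49, -0.085, 0.3], "roll": -0.15}
    - {"grip": 0.5, "delta_pos": [0.49, -0.085, 0.6], "roll": -0.3}
    - {"grip": 0.5, "delta_pos": [0.49, -0.085, 0.9], "roll": -0.45}
    - {"grip": 0.5, "delta_pos": [0.49, -0.085, 1.2], "roll": -0.6}
    - {"grip": 0.5, "delta_pos": [0.49, -0.085, 1.5], "roll": -0.75}
    - {"grip": 0.5, "delta_pos": [0.49, -0.085, 1.8], "roll": -0.9}
    - {"grip": 0.5, "delta_pos": [0.49, -0.085, 2.1], "roll": -1.05}
    - {"grip": 0.5, "delta_pos": [0.49, -0.085, 2.4], "roll": -1.2}
    - {"grip": 0.5, "delta_pos": [0.49, -0.085, 2.8], "roll": -1.35}
    - {"grip": 0.5, "delta_pos": [0.49, -0.085, 3], "roll": -1.5}
    - {"grip": 0.5, "delta_pos": [0.49, -0.085, 3], "roll": -1.65}
    - {"grip": 0.5, "delta_pos": [0.49, -0.085, 3], "roll": -1.8}
    - {"grip": 0.5, "delta_pos": [0.49, -0.085, 3], "roll": -1.95}
    - {"grip": 0.5, "delta_pos": [0.49, -0.085, 3], "roll": -2.1}
    - {"grip": 0.5, "delta_pos": [0.49, -0.085, 3], "roll": -2.206}
    - {"grip": 0.5, "delta_pos": [0.49, -0.085, 3], "roll": -2.206}
    - {"grip": 0.5, "delta_pos": [0.49, -0.085, 3], "roll": -2.206}

```text
time_s: 22.9
tool_pos: [0.5744, -0.2615, 0.0982]
ee_rot: [-3.138, -0.01, 2.11]
contact_force: [-0.2, 0.5, 0.7]
opening: 0.501
```

```bash
python3 go.py .5748 -.263 .013 2.112
```

```text
delta_pos [-0.047 -0.002  1.704] roll -0.002 or 6.281 -6.285 | pose [ 0.5744 -0.2615  0.0982] [-3.1384 -0.0097  2.1101] j6 -2.68 F [-0.15  0.52  0.72] op 0.501
```

Emit:
send_rows:
  commands:
    - {"grip": 0.5, "delta_pos": [-0.047, 0, 0.5], "roll": 0}
    - {"grip": 0.5, "delta_pos": [-0.047, 0, 1.0], "roll": 0}
    - {"grip": 0.5, "delta_pos": [-0.047, 0, 1.4], "roll": 0}
    - {"grip": 0.5, "delta_pos": [-0.047, 0, 1.69], "roll": 0}
    - {"grip": 0.5, "delta_pos": [-0.047, 0, 1.69], "roll": 0}
    - {"grip": 0.35, "delta_pos": [-0.047, 0, 1.69], "roll": 0}
    - {"grip": 0.25, "delta_pos": [-0.047, 0, 1.69], "roll": 0}
    - {"grip": 0.2, "delta_pos": [-0.047, 0, 1.69], "roll": 0}
    - {"grip": 0.15, "delta_pos": [-0.047, 0, 1.69], "roll": 0}
    - {"grip": 0.1, "delta_pos": [-0.047, 0, 1.69], "roll": 0}
    - {"grip": 0, "delta_pos": [-0.047, 0, 1.69], "roll": 0}
    - {"grip": 0, "delta_pos": [-0.047, 0, 1.69], "roll": 0}
    - {"grip": 0, "delta_pos": [-0.047, 0, 1.69], "roll": 0}

```text
time_s: 24.2
tool_pos: [0.5756, -0.2634, 0.0148]
ee_rot: [-3.139, -0.008, 2.11]
contact_force: [-1.6, 0.2, 6.2]
opening: 0.1
```

Emit:
send_rows:
  commands:
    - {"grip": 0, "delta_pos": [0, 0, -0.2], "roll": 0}
    - {"grip": 0, "delta_pos": [0, 0, -0.5], "roll": 0}
    - {"grip": 0, "delta_pos": [0, 0, -1], "roll": 0}
    - {"grip": 0, "delta_pos": [0, 0, -1.5], "roll": 0}
    - {"grip": 0, "delta_pos": [0, 0, -2], "roll": 0.1}
    - {"grip": 0, "delta_pos": [0, 0, -2.5], "roll": 0.25}
    - {"grip": 0, "delta_pos": [0, 0, -3], "roll": 0.4}
    - {"grip": 0, "delta_pos": [0, 0, -3], "roll": 0.55}
    - {"grip": 0, "delta_pos": [0, 0, -3], "roll": 0.7}
    - {"grip": 0, "delta_pos": [0, 0, -3], "roll": 0.85}
    - {"grip": 0, "delta_pos": [0, 0, -3], "roll": 1.0}
    - {"grip": 0, "delta_pos": [0, 0, -3], "roll": 1.15}
    - {"grip": 0, "delta_pos": [0, 0, -3], "roll": 1.3}
    - {"grip": 0, "delta_pos": [0, 0, -3], "roll": 1.45}
    - {"grip": 0, "delta_pos": [0, 0, -3], "roll": 1.6}
    - {"grip": 0, "delta_pos": [0, 0, -3], "roll": 1.75}
    - {"grip": 0, "delta_pos": [0, 0, -3], "roll": 1.9}
    - {"grip": 0, "delta_pos": [0, 0, -3], "roll": 2.0}
    - {"grip": 0, "delta_pos": [0, 0, -3], "roll": 2.11}
    - {"grip": 0, "delta_pos": [0, 0, -3], "roll": 2.11}

```text
time_s: 26.2
tool_pos: [0.5765, -0.2643, 0.1655]
ee_rot: [-3.136, 0.006, 0.0]
contact_force: [0.8, 0.1, -1.9]
opening: 0.091
```

```bash
python3 snap.py m1 .575 -.22 .17 60; python3 go.py .6088 -.175 .128 0; python3 - <<'E'
import numpy as np
np.set_printoptions(precision=4,suppress=True)
for n in("scene","top"):
    W=np.load(f"m1_{n}.npz")["W"].reshape(-1,3); m=(abs(W[:,0]-.575)<.06)&(W[:,1]>-.24)&(W[:,1]<-.12)&(W[:,2]>.1)&(W[:,2]<.18); Q=W[m]
    print(n,len(Q))
    if len(Q)>20:
        A=np.c_[Q[:,:2]-Q[:,:2].mean(0),np.ones(len(Q))]
        for _ in range(4):
            c=np.linalg.lstsq(A,Q[:,2],rcond=None)[0]; r=abs(A@c-Q[:,2]); k=r<.004; A,Q=A[k],Q[k]
        print(" plane slopes",c,len(Q),Q[:,:2].mean(0),np.percentile(Q,1,axis=0),np.percentile(Q,99,axis=0))
E
```

```text
scene crop origin 145 178 scale 3.3333333333333335
top crop origin 392 145 scale 3.3333333333333335
delta_pos [ 0.654 -1.779  0.752] roll 0.002 or 6.286 -6.281 | pose [ 0.5765 -0.2642  0.1653] [-3.1361e+00  6.0000e-03  2.4000e-03] j6 -0.57 F [-0.23 -0.33 -0.69] op 0.093
scene 520
 plane slopes [-0.0206 -0.0103  0.1572] 451 [ 0.578  -0.2008] [ 0.5492 -0.2376  0.1534] [ 0.6069 -0.169   0.1611]
top 752
 plane slopes [-0.0092 -0.0072  0.158 ] 714 [ 0.5775 -0.201 ] [ 0.5494 -0.2377  0.1543] [ 0.6063 -0.169   0.1616]
```

View pics/m1.png

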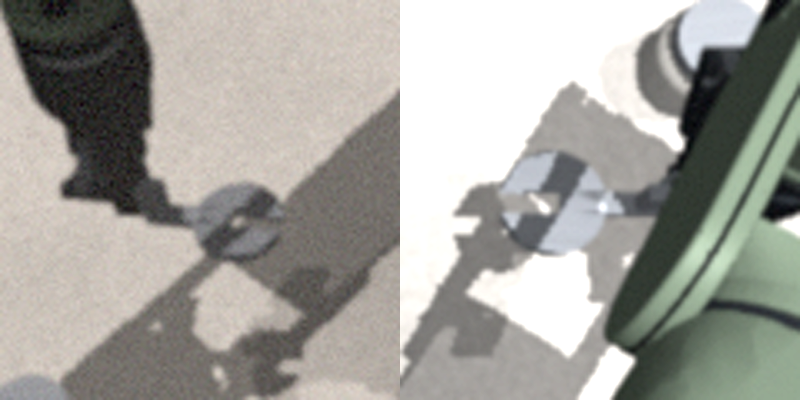

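Emit:
send_rows:
  commands:
    - {"grip": 0, "delta_pos": [0.3, -0.5, 0.2], "roll": 0}
    - {"grip": 0, "delta_pos": [0.622, -1, 0.5], "roll": 0}
    - {"grip": 0, "delta_pos": [0.622, -1.5, 0.75], "roll": 0}
    - {"grip": 0, "delta_pos": [0.622, -1.8, 0.83], "roll": 0}
    - {"grip": 0, "delta_pos": [0.622, -1.88, 0.83], "roll": 0}
    - {"grip": 0, "delta_pos": [0.622, -1.88, 0.83], "roll": 0}
    - {"grip": 0, "delta_pos": [0.622, -1.88, 0.83], "roll": 0}

```text
time_s: 27.0
tool_pos: [0.6078, -0.1713, 0.1254]
ee_rot: [-3.138, 0.004, 0.002]
contact_force: [0.7, -0.2, -1.8]
opening: 0.091
```

```bash
python3 snap.py m2 .609 -.07 .12 60; python3 go.py .6076 -.109 .124 0; python3 dz.py m2 -.146 -.06 .095 .135
```

```text
scene crop origin 211 210 scale 3.3333333333333335
top crop origin 308 133 scale 3.3333333333333335
delta_pos [ 0.002 -1.249  0.029] roll 0.001 or 6.284 -6.282 | pose [ 0.6076 -0.1715  0.1252] [-3.1373e+00  4.3000e-03  1.3000e-03] j6 -0.42 F [-0.77 -0.04 -1.26] op 0.092
scene 512
 raw [ 0.579  -0.1435  0.1075] [ 0.6379 -0.0771  0.1219]
 plane [-0.0196 -0.0098  0.1169] 450 [ 0.609  -0.1081] [ 0.5787 -0.1436  0.1129] [ 0.6379 -0.0776  0.1204]
top 666
 raw [ 0.5799 -0.1379  0.1098] [ 0.6377 -0.077   0.1222]
 plane [-0.0048 -0.0083  0.118 ] 618 [ 0.6089 -0.1067] [ 0.5806 -0.1383  0.1143] [ 0.6379 -0.0771  0.1214]
```

View pics/m2.png

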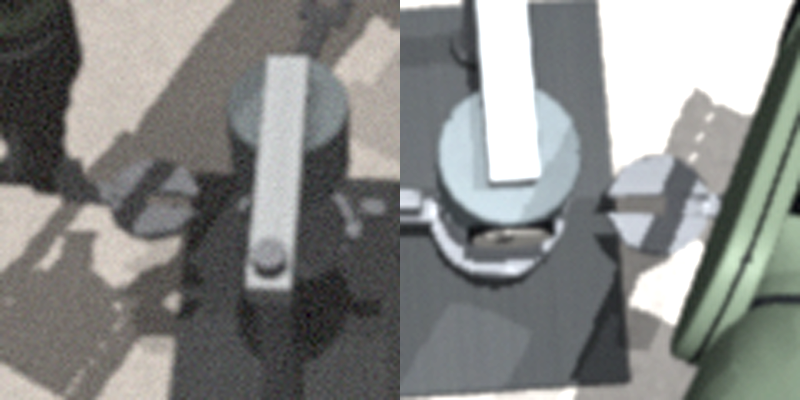

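Emit:
send_rows:
  commands:
    - {"grip": 0, "delta_pos": [0, -0.2, 0.03], "roll": 0}
    - {"grip": 0, "delta_pos": [0, -0.4, 0.05], "roll": 0}
    - {"grip": 0, "delta_pos": [0, -0.6, 0.05], "roll": 0}
    - {"grip": 0, "delta_pos": [0, -0.8, 0.05], "roll": 0}
    - {"grip": 0, "delta_pos": [0, -0.95, 0.05], "roll": 0}
    - {"grip": 0, "delta_pos": [0, -1.05, 0.05], "roll": 0}
    - {"grip": 0, "delta_pos": [0, -1.15, 0.05], "roll": 0}
    - {"grip": 0, "delta_pos": [0, -1.25, 0.05], "roll": 0}
    - {"grip": 0, "delta_pos": [0, -1.35, 0.05], "roll": 0}
    - {"grip": 0, "delta_pos": [0, -1.35, 0.05], "roll": 0}

```text
time_s: 28.1
tool_pos: [0.6075, -0.1033, 0.123]
ee_rot: [-3.137, 0.004, 0.002]
contact_force: [-0.5, -0.9, -0.8]
opening: 0.098
```

```bash
python3 snap.py m3 .609 -.03 .12 45; python3 go.py .6076 -.0888 .124 0; python3 - <<'E'
import numpy as np
np.set_printoptions(precision=3,suppress=True)
for n in("scene","top"):
    W=np.load(f"m3_{n}.npz")["W"].reshape(-1,3)
    W=W[np.isfinite(W[:,0])]
    for lo in np.arange(.16,.4,.02):
        m=(W[:,2]>lo)&(W[:,2]<lo+.02)&(W[:,0]>.55)&(W[:,0]<.7)&(W[:,1]<-.049)&(W[:,1]>-.2)
        if m.sum()>5: print(n,round(lo,2),m.sum(),"ymax",np.percentile(W[m,1],[50,98,100]))
E
```

```text
scene crop origin 244 226 scale 4.444444444444445
top crop origin 303 148 scale 4.444444444444445
delta_pos [ 0.001 -0.304 -0.019] roll 0.001 or 6.285 -6.282 | pose [ 0.6076 -0.104   0.123 ] [-3.1375e+00  4.2000e-03  1.3000e-03] j6 -0.31 F [ 0.26  0.52 -1.39] op 0.091
scene 0.16 43 ymax [-0.095 -0.091 -0.091]
scene 0.18 60 ymax [-0.093 -0.087 -0.087]
scene 0.2 137 ymax [-0.099 -0.086 -0.085]
scene 0.22 125 ymax [-0.101 -0.086 -0.084]
scene 0.24 120 ymax [-0.101 -0.068 -0.067]
scene 0.26 217 ymax [-0.092 -0.067 -0.067]
scene 0.28 355 ymax [-0.094 -0.068 -0.066]
scene 0.3 169 ymax [-0.094 -0.069 -0.068]
scene 0.32 265 ymax [-0.093 -0.069 -0.069]
scene 0.34 205 ymax [-0.1   -0.071 -0.07 ]
scene 0.36 263 ymax [-0.093 -0.074 -0.071]
scene 0.38 209 ymax [-0.105 -0.08  -0.049]
top 0.16 27 ymax [-0.097 -0.091 -0.09 ]
top 0.18 28 ymax [-0.095 -0.09  -0.089]
top 0.2 17 ymax [-0.112 -0.087 -0.087]
top 0.22 72 ymax [-0.104 -0.093 -0.093]
top 0.24 49 ymax [-0.099 -0.074 -0.074]
top 0.26 101 ymax [-0.093 -0.073 -0.072]
top 0.28 198 ymax [-0.093 -0.072 -0.071]
top 0.3 74 ymax [-0.089 -0.072 -0.071]
top 0.32 175 ymax [-0.092 -0.071 -0.07 ]
top 0.34 146 ymax [-0.088 -0.071 -0.071]
top 0.36 150 ymax [-0.089 -0.072 -0.071]
top 0.38 87 ymax [-0.09  -0.073 -0.072]
```

View pics/m3.png

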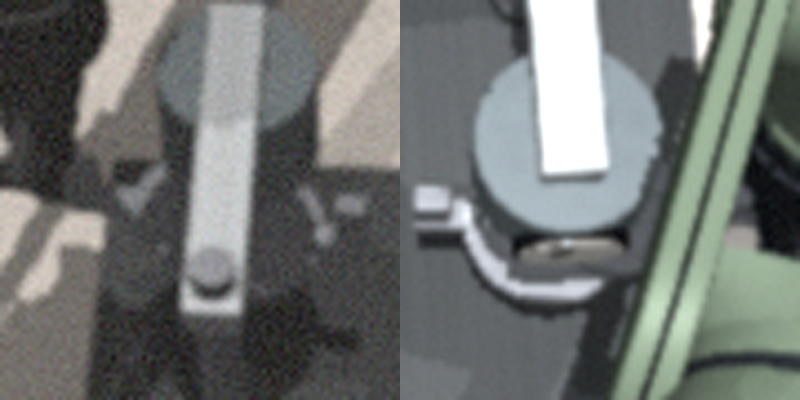

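Emit:
send_rows:
  commands:
    - {"grip": 0, "delta_pos": [0, -0.1, 0], "roll": 0}
    - {"grip": 0, "delta_pos": [0, -0.2, 0], "roll": 0}
    - {"grip": 0, "delta_pos": [0, -0.3, 0], "roll": 0}
    - {"grip": 0, "delta_pos": [0, -0.3, 0], "roll": 0}
    - {"grip": 0, "delta_pos": [0, -0.3, 0.04], "roll": 0}
    - {"grip": 0, "delta_pos": [0, -0.3, 0.08], "roll": 0}
    - {"grip": 0, "delta_pos": [0, -0.3, 0.08], "roll": 0}

```text
time_s: 28.9
tool_pos: [0.6072, -0.089, 0.1185]
ee_rot: [-3.137, 0.005, 0.001]
contact_force: [-0.1, 0.5, -1.5]
opening: 0.091
```

Emit:
send_rows:
  commands:
    - {"grip": 0, "delta_pos": [0, 0, 0.02], "roll": 0}
    - {"grip": 0, "delta_pos": [0, 0, 0.04], "roll": 0}
    - {"grip": 0, "delta_pos": [0, 0, 0.04], "roll": 0}

```text
time_s: 29.2
tool_pos: [0.607, -0.0891, 0.1163]
ee_rot: [-3.137, 0.006, 0.001]
contact_force: [-0.3, -0.1, -1.3]
opening: 0.094
```

Emit:
send_rows:
  commands:
    - {"grip": 0, "delta_pos": [0, 0, 0.02], "roll": 0}
    - {"grip": 0, "delta_pos": [0, 0, 0.02], "roll": 0}
    - {"grip": 0, "delta_pos": [0, 0, 0.02], "roll": 0}

```text
time_s: 29.5
tool_pos: [0.6071, -0.0891, 0.1154]
ee_rot: [-3.137, 0.005, 0.001]
contact_force: [-0.4, -0.7, -1.6]
opening: 0.093
```

```bash
python3 snap.py m4 .609 -.03 .11 45; python3 go.py .6076 -.0888 .124 0;  python3 dz.py m4 -.08 -.03 .09 .125; python3 dz.py m4 .0 .035 .09 .11
```

```text
scene crop origin 244 229 scale 4.444444444444445
top crop origin 303 150 scale 4.444444444444445
delta_pos [ 0.011 -0.007 -0.173] roll 0.001 or 6.284 -6.282 | pose [ 0.607  -0.0891  0.1153] [-3.1373e+00  5.4000e-03  1.0000e-03] j6 -0.29 F [-1.03  0.3  -0.89] op 0.092
scene 181
 raw [ 0.5945 -0.0785  0.0942] [ 0.6332 -0.0372  0.1239]
 plane [-0.0627 -0.1101  0.1076] 117 [ 0.61   -0.0526] [ 0.5938 -0.078   0.1022] [ 0.6312 -0.0378  0.1124]
top 28
 raw [ 0.5845 -0.0788  0.1024] [ 0.6068 -0.0304  0.1242]
 plane [1.1717 0.4415 0.1113] 12 [ 0.5999 -0.065 ] [ 0.5843 -0.0782  0.1082] [ 0.6073 -0.0304  0.1198]
scene 296
 raw [0.5806 0.0003 0.0915] [0.645  0.0341 0.109 ]
 plane [-0.009  -0.0639  0.0991] 233 [0.6145 0.015 ] [0.5826 0.0003 0.0953] [0.6446 0.0339 0.103 ]
top 175
 raw [0.5709 0.0008 0.0936] [0.6169 0.0346 0.1038]
 plane [ 0.0278 -0.0219  0.0999] 163 [0.5922 0.0178] [0.5711 0.0008 0.0963] [0.6171 0.0346 0.1034]
```

Emit:
send_rows:
  commands:
    - {"grip": 0, "delta_pos": [0.01, 0, 0.02], "roll": 0}
    - {"grip": 0, "delta_pos": [0.01, 0, 0.02], "roll": 0}
    - {"grip": 0, "delta_pos": [0.01, 0, 0.02], "roll": 0}

```text
time_s: 29.9
tool_pos: [0.6076, -0.0892, 0.1144]
ee_rot: [-3.137, 0.005, 0.001]
contact_force: [-0.7, -1.1, -0.2]
opening: 0.096
```

Emit:
send_rows:
  commands:
    - {"grip": 0, "delta_pos": [0, 0, 0.02], "roll": 0}
    - {"grip": 0, "delta_pos": [0, 0, 0.02], "roll": 0}
    - {"grip": 0, "delta_pos": [0, 0, 0.02], "roll": 0}

```text
time_s: 30.2
tool_pos: [0.6076, -0.0892, 0.1135]
ee_rot: [-3.137, 0.005, 0.001]
contact_force: [-1.4, 0.8, 0.1]
opening: 0.092
```

```bash
python3 - <<'E'
from station import arm,eyes
import numpy as np
f=[]
for i in range(5): f.append(arm.sense()["contact_force"]); eyes.camera("top")
print(np.mean(f,0),np.std(f,0),arm.sense()["tool_pos"])
E
```

```text
[-0.33783579  0.14801184  0.53940702] [0.73551137 0.5907546  0.47979553] [ 0.60761492 -0.0891921   0.11351361]
```

Emit:
send_rows:
  commands:
    - {"grip": 0.13, "delta_pos": [0, 0, 0], "roll": 0}
    - {"grip": 0.16, "delta_pos": [0, 0, 0], "roll": 0}
    - {"grip": 0.2, "delta_pos": [0, 0, 0], "roll": 0}
    - {"grip": 0.25, "delta_pos": [0, 0, 0], "roll": 0}
    - {"grip": 0.3, "delta_pos": [0, 0, 0], "roll": 0}
    - {"grip": 0.3, "delta_pos": [0, 0.1, 0], "roll": 0}
    - {"grip": 0.3, "delta_pos": [0, 0.3, 0], "roll": 0}
    - {"grip": 0.3, "delta_pos": [0, 0.6, 0], "roll": 0}
    - {"grip": 0.3, "delta_pos": [0, 1.2, 0], "roll": 0}
    - {"grip": 0.3, "delta_pos": [0, 2, 0], "roll": 0}
    - {"grip": 0.3, "delta_pos": [0, 2.2, 0], "roll": 0}
    - {"grip": 0.3, "delta_pos": [0, 2.2, 0], "roll": 0}

```text
time_s: 31.65
tool_pos: [0.6075, -0.2022, 0.1131]
ee_rot: [-3.138, 0.005, -0.003]
contact_force: [1.1, 0.8, 0.1]
opening: 0.298
```

```bash
cat > tabs.py <<'E'
import numpy as np,sys
np.set_printoptions(precision=4,suppress=True)
for n in('scene','top'):
    W=np.load(f'{sys.argv[1]}_{n}.npz')['W'].reshape(-1,3)
    for nm,a,b in(('L',.037,.09),('S',-.11,-.054)):
        m=(W[:,2]>.115)&(W[:,2]<.145)&(abs(W[:,0]-.609)<.025)&(W[:,1]>a)&(W[:,1]<b)
        if m.sum()>3: print(n,nm,m.sum(),'min',np.percentile(W[m],2,axis=0),'max',np.percentile(W[m],98,axis=0))
E
python3 snap.py m5 .609 -.02 .11 45; python3 tabs.py m5; python3 go.py .6088 -.2 .097 1.5708
```

```text
scene crop origin 249 229 scale 4.444444444444445
top crop origin 298 150 scale 4.444444444444445
scene L 47 min [0.6033 0.0372 0.1159] max [0.6148 0.0517 0.1313]
scene S 70 min [ 0.6024 -0.0833  0.116 ] max [ 0.6144 -0.0681  0.1388]
top L 55 min [0.6041 0.0387 0.1174] max [0.6146 0.0524 0.1313]
top S 67 min [ 0.6029 -0.083   0.1176] max [ 0.6125 -0.0674  0.139 ]
delta_pos [0.03  0.016 0.315] roll -1.571 or 4.712 -7.854 | pose [ 0.6074 -0.1993  0.1128] [-3.1365e+00  5.7000e-03  1.0000e-04] j6 -0.45 F [ 0.49 -0.4  -0.16] op 0.299
```

View pics/m5.png

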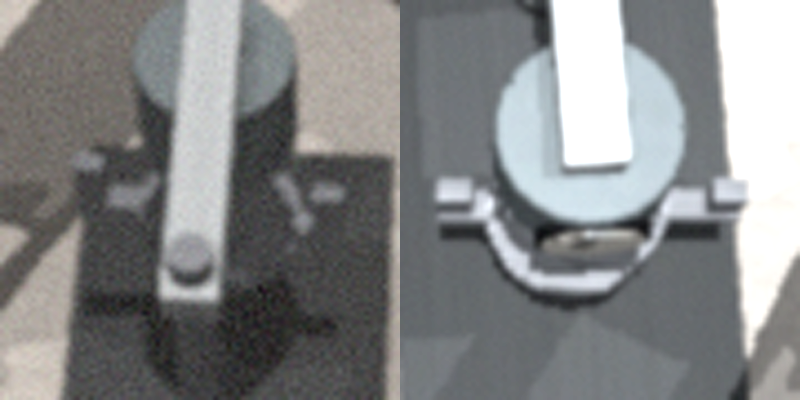

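Emit:
send_rows:
  commands:
    - {"grip": 1, "delta_pos": [0.03, 0.02, -0.3], "roll": 0.14}
    - {"grip": 1, "delta_pos": [0.03, 0.02, -0.5], "roll": 0.28}
    - {"grip": 1, "delta_pos": [0.03, 0.02, -0.5], "roll": 0.42}
    - {"grip": 1, "delta_pos": [0.03, 0.02, -0.5], "roll": 0.56}
    - {"grip": 1, "delta_pos": [0.03, 0.02, -0.5], "roll": 0.7}
    - {"grip": 1, "delta_pos": [0.03, 0.02, -0.5], "roll": 0.85}
    - {"grip": 1, "delta_pos": [0.03, 0.02, -0.5], "roll": 1.0}
    - {"grip": 1, "delta_pos": [0.03, 0.02, -0.4], "roll": 1.15}
    - {"grip": 1, "delta_pos": [0.03, 0.02, -0.2], "roll": 1.3}
    - {"grip": 1, "delta_pos": [0.03, 0.02, 0], "roll": 1.45}
    - {"grip": 1, "delta_pos": [0.03, 0.02, 0.3], "roll": 1.571}
    - {"grip": 1, "delta_pos": [0.03, 0.02, 0.45], "roll": 1.571}
    - {"grip": 1, "delta_pos": [0.03, 0.02, 0.45], "roll": 1.571}
    - {"grip": 1, "delta_pos": [0.03, 0.02, 0.45], "roll": 1.571}

```text
time_s: 33.15
tool_pos: [0.6089, -0.1996, 0.0905]
ee_rot: [3.136, 0.005, -1.568]
contact_force: [-0.3, -0.0, -0.6]
opening: 1.003
```

```bash
python3 go.py .6085 -.1455 .09 -1.5708
```

```text
delta_pos [-1.081  0.006  0.015] roll 0.002 or 6.286 -6.281 | pose [ 0.6089 -0.1996  0.0905] [ 3.136   0.0052 -1.5684] j6 1.11 F [-0.27 -0.02 -0.62] op 1.003
```

Emit:
send_rows:
  commands:
    - {"grip": 1, "delta_pos": [-0.4, 0, 0.01], "roll": 0}
    - {"grip": 1, "delta_pos": [-0.7, 0, 0.01], "roll": 0}
    - {"grip": 1, "delta_pos": [-0.95, 0, 0.01], "roll": 0}
    - {"grip": 1, "delta_pos": [-1.08, 0, 0.01], "roll": 0}
    - {"grip": 1, "delta_pos": [-1.08, 0, 0.01], "roll": 0}

```text
time_s: 33.65
tool_pos: [0.6089, -0.144, 0.0905]
ee_rot: [3.136, 0.005, -1.566]
contact_force: [1.0, -0.3, 0.0]
opening: 1.001
```

Emit:
send_rows:
  commands:
    - {"grip": 1, "delta_pos": [-0.04, 0, 0], "roll": 0}
    - {"grip": 1, "delta_pos": [-0.08, 0, 0], "roll": 0}
    - {"grip": 1, "delta_pos": [-0.12, 0, 0], "roll": 0}
    - {"grip": 1, "delta_pos": [-0.16, 0, 0], "roll": 0}
    - {"grip": 1, "delta_pos": [-0.2, 0, 0], "roll": 0}
    - {"grip": 1, "delta_pos": [-0.2, 0, 0], "roll": 0}

```text
time_s: 34.25
tool_pos: [0.6088, -0.134, 0.0905]
ee_rot: [3.136, 0.005, -1.566]
contact_force: [-0.1, -0.4, 0.2]
opening: 1.004
```

```bash
python3 snap.py n1 .609 -.03 .11 45; python3 tabs.py n1; python3 go.py .6085 -.1265 .09 -1.5708
```

```text
scene crop origin 244 229 scale 4.444444444444445
top crop origin 303 150 scale 4.444444444444445
scene L 46 min [0.6026 0.0379 0.1166] max [0.6145 0.052  0.1309]
scene S 99 min [ 0.6038 -0.0917  0.1157] max [ 0.6201 -0.0623  0.144 ]
top L 55 min [0.6041 0.0387 0.1161] max [0.6143 0.0524 0.1315]
top S 29 min [ 0.5991 -0.086   0.1156] max [ 0.6122 -0.0614  0.1379]
delta_pos [-0.15   0.004  0.01 ] roll 0.004 or 6.288 -6.279 | pose [ 0.6088 -0.134   0.0904] [ 3.1359  0.0054 -1.5664] j6 1.21 F [-0.12 -0.72 -0.5 ] op 1.0
```

View pics/n1.png

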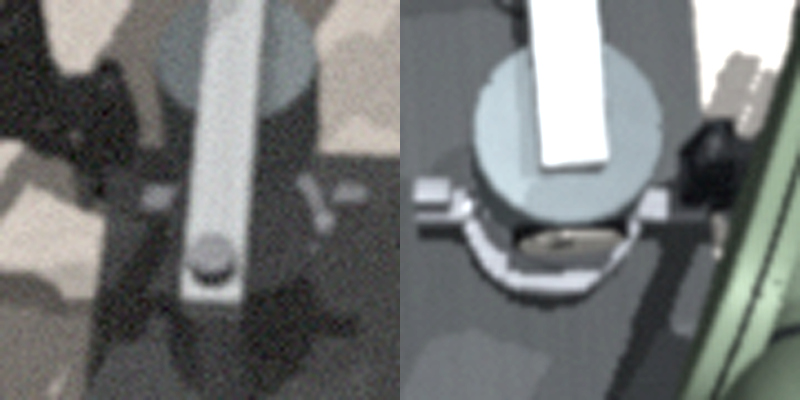

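Small is sliding in and the large tab stays at y≈0.052. I'll continue in small steps.

Emit:
send_rows:
  commands:
    - {"grip": 1, "delta_pos": [-0.03, 0, 0], "roll": 0}
    - {"grip": 1, "delta_pos": [-0.06, 0, 0], "roll": 0}
    - {"grip": 1, "delta_pos": [-0.09, 0, 0], "roll": 0}
    - {"grip": 1, "delta_pos": [-0.11, 0, 0], "roll": 0}
    - {"grip": 1, "delta_pos": [-0.11, 0, 0], "roll": 0}

```text
time_s: 34.85
tool_pos: [0.6088, -0.1282, 0.0905]
ee_rot: [3.136, 0.005, -1.566]
contact_force: [0.1, -0.8, 0.5]
opening: 1.0
```

Emit:
send_rows:
  commands:
    - {"grip": 1, "delta_pos": [-0.02, 0, 0], "roll": 0}
    - {"grip": 1, "delta_pos": [-0.02, 0, 0], "roll": 0}

```text
time_s: 35.05
tool_pos: [0.6088, -0.127, 0.0905]
ee_rot: [3.136, 0.006, -1.566]
contact_force: [-0.5, -0.0, -0.8]
opening: 1.0
```

Emit:
send_rows:
  commands:
    - {"grip": 1, "delta_pos": [-0.02, 0, 0], "roll": 0}
    - {"grip": 1, "delta_pos": [-0.02, 0, 0], "roll": 0}

```text
time_s: 35.25
tool_pos: [0.6087, -0.1259, 0.0905]
ee_rot: [3.136, 0.006, -1.566]
contact_force: [0.1, -0.1, -0.3]
opening: 1.001
```

Emit:
send_rows:
  commands:
    - {"grip": 1, "delta_pos": [-0.02, 0, 0], "roll": 0}
    - {"grip": 1, "delta_pos": [-0.02, 0, 0], "roll": 0}

```text
time_s: 35.45
tool_pos: [0.6088, -0.1253, 0.0906]
ee_rot: [3.136, 0.005, -1.566]
contact_force: [-0.5, -2.9, 0.6]
opening: 0.996
```

```bash
python3 snap.py n2 .609 -.03 .11 45; python3 tabs.py n2; python3 go.py .6085 -.1265 .09 -1.5708
```

```text
scene crop origin 244 229 scale 4.444444444444445
top crop origin 303 150 scale 4.444444444444445
scene L 42 min [0.6021 0.0385 0.1174] max [0.6154 0.0519 0.1304]
scene S 91 min [ 0.6046 -0.0829  0.1163] max [ 0.62   -0.0543  0.1419]
top L 55 min [0.6038 0.0387 0.1158] max [0.6144 0.0524 0.1312]
top S 16 min [ 0.6011 -0.0761  0.1154] max [ 0.6039 -0.0559  0.1405]
delta_pos [0.024 0.006 0.012] roll 0.005 or 6.288 -6.278 | pose [ 0.6088 -0.1253  0.0906] [ 3.1361  0.0052 -1.5661] j6 1.22 F [-0.53 -2.25 -0.08] op 0.996
```

View pics/n2.png

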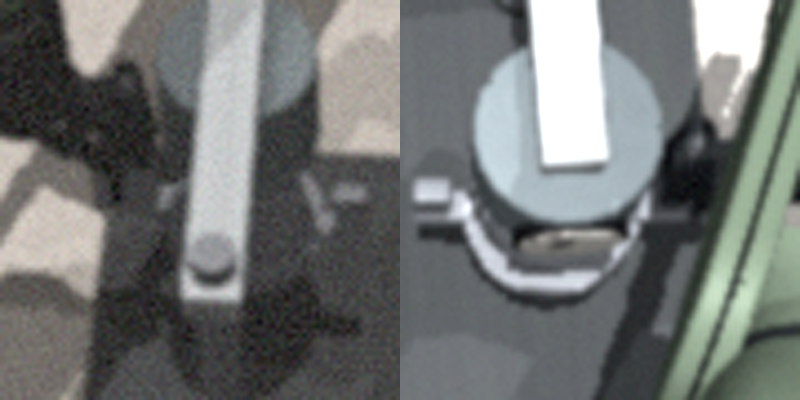

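Emit:
send_rows:
  commands:
    - {"grip": 1, "delta_pos": [0.1, 0, 0], "roll": 0}
    - {"grip": 1, "delta_pos": [0.5, 0, 0], "roll": 0}
    - {"grip": 1, "delta_pos": [1.2, 0, 0], "roll": 0}
    - {"grip": 1, "delta_pos": [1.6, 0, -0.3], "roll": 0}
    - {"grip": 1, "delta_pos": [1.8, 0.5, -1.2], "roll": 0}
    - {"grip": 1, "delta_pos": [2.2, 1.2, -2.1], "roll": 0}
    - {"grip": 1, "delta_pos": [3, 1.6, -3], "roll": 0}
    - {"grip": 1, "delta_pos": [4, 1.8, -3], "roll": 0}
    - {"grip": 1, "delta_pos": [4, 1.8, -3], "roll": 0}
    - {"grip": 1, "delta_pos": [4, 1.8, -3], "roll": 0}
    - {"grip": 1, "delta_pos": [4, 1.8, -3], "roll": 0}

```text
time_s: 36.65
tool_pos: [0.5202, -0.3257, 0.2389]
ee_rot: [3.135, 0.008, -1.567]
contact_force: [0.1, 0.6, -0.2]
opening: 0.998
```

```bash
python3 snap.py z1 .609 0 .11 42; python3 tabs.py z1; python3 dz.py z1 .0 .035 .088 .108; python3 - <<'E'
from station import eyes,arm
import cv2
p=eyes.camera("scene"); cv2.imwrite("pics/zfull.png",p["color"])
for t in("bulb_jar","tape_roll"): print(t,[(round(r["conf"],2),r["uv"]) for r in eyes.spot_point(p,t)])
print(arm.sense()["tool_pos"],arm.sense()["time_s"])
E
```

```text
scene crop origin 261 233 scale 4.761904761904762
top crop origin 291 153 scale 4.761904761904762
scene L 47 min [0.6036 0.0384 0.1162] max [0.6167 0.0517 0.1331]
scene S 61 min [ 0.6028 -0.069   0.1156] max [ 0.6146 -0.0543  0.1398]
top L 55 min [0.604  0.0388 0.1163] max [0.614  0.0524 0.1328]
top S 55 min [ 0.6027 -0.0678  0.1157] max [ 0.6121 -0.0543  0.14  ]
scene 282
 raw [0.5843 0.0003 0.0895] [0.646  0.0345 0.1077]
 plane [-0.069  -0.2256  0.0996] 186 [0.6158 0.0164] [0.5829 0.0005 0.0935] [0.6455 0.034  0.106 ]
top 165
 raw [0.5712 0.0008 0.092 ] [0.6177 0.0346 0.1079]
 plane [ 0.0448 -0.0793  0.0994] 118 [0.5925 0.0199] [0.5718 0.0009 0.0958] [0.6165 0.0346 0.1027]
bulb_jar [(0.72, [159.9, 319.1]), (0.51, [296.2, 278.4])]
tape_roll [(0.58, [441.6, 349.9]), (0.5, [310.2, 274.8])]
[ 0.52078999 -0.32483817  0.2389645 ] 36.9
```

View pics/z1.png

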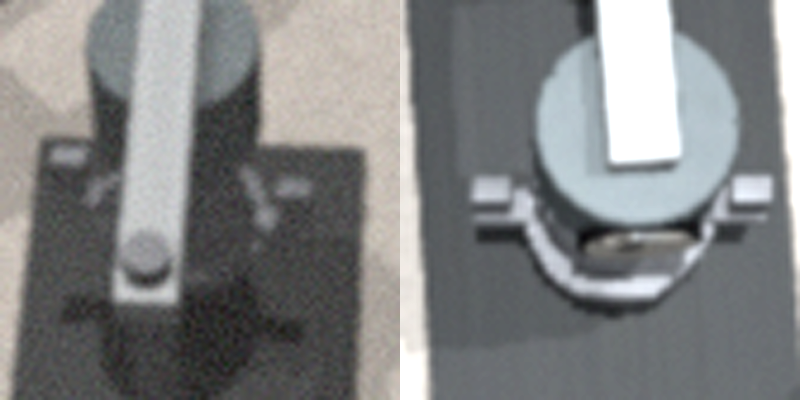

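View pics/zfull.png

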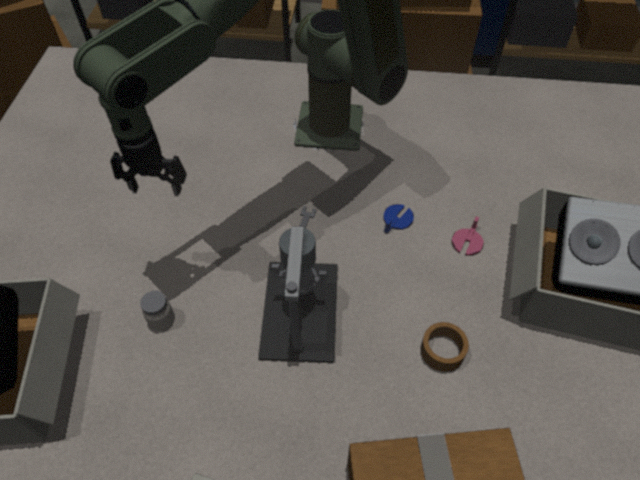

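Both discs are seated, with their tabs on opposite sides at top pixels ~(394,193) and ~(449,193). Nothing else has moved, so I'm handing it in.

```bash
python3 -c "
from station import job
print(job.sign_off())"
```

```text
the job is handed in; nothing more can be done
None
```

Both check weights are on the hanger and the job is handed in at about 37 s of the 72 s allowed. I put the grey larger disc on first with its slot facing −y. The smaller disc went on top with its slot facing +y.

The tool can only point down here, so the gripper could not carry either disc all the way in beside the housing. I gripped each disc by the outer end of its tab and set it on the rod about 12–15 mm short of home. I lowered it until the wrist force showed the hanger had taken its weight, then let go. I then slid it home with the back of an open finger, stopping when the push force rose at the rod: about 6 N for the large disc and 3 N for the small one.

**Position:** in the last pictures the outer ends of the tabs are about 60.5 mm (large) and 60 mm (small) from the rod axis. About 61 mm is expected when fully home. The large disc did not shift while I pushed the small one.

**Contact and bystanders:** the wrist force stayed near zero apart from the disc weights and these pushes, so I saw no sign of the gripper touching the scale. The tape roll and the jar show no visible shift, the spanner's visible end is where it was, and the arm is clear.

**Less certain:** the rod and slots were hidden under the housing, so I judged "home" from the tab positions and the push force. One plane fit of the large disc's top in the final view was noisy, because it mixed in points from the small disc, so I did not rely on it. On one move away from the scale I stepped the wrong way in x, through free space, and touched nothing.

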